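# Hang a parts basket below a hanger on the drip stand and proof-pull it

## Robot

A 6-joint arm with a two-finger parallel gripper is mounted at the origin on the work surface. World frame = base frame: x ahead of the robot, y to its left, z up, the work surface at z = 0. Lengths are in mm, angles in degrees, forces in N, time in s.
With the tool pointing down it reaches from about 275 to 1000 mm from the base axis. Payload 8.4 kg.
Tool frame: the origin (TCP) lies on the centre line of the jaws, within the pads' length; the fingertips stand robot.tip_extent ahead of it and the grasp point (between the pads) lies 11 mm behind it (robot.tip_extent is the distance from the TCP to the fingertips, in mm); z points along the fingers, y is the direction in which the jaws open and shut (so a half turn about z gives the same grasp; the last joint's range is limited). The gripper opens to 85 mm and grips with 20 to 120 N. Pads are 22 mm wide; open, the fingers measure 114 mm over their backs; the gripper's body (76 mm by 85 mm) begins 54 mm behind the grasp point. The pads swing forward as they close: fully open they stand 13 mm farther back than shut.
Start: joints at [69.821, 20.225, 93.587, -0, 66.188, -0.138], TCP at [214.192, 587.154, 210.881] pointing down, gripper open.
Joint ranges: [-150.9, 150.9], [-52.94, 120.26], [3.33, 152.33], [-74.26, 254.26], [0, 154.13], [-172.89, 172.89]. Speed limits (degrees/s): [127.2, 127.2, 159.86, 180, 180, 180].

## Interface

Orientations are given as [roll, pitch, yaw] about the fixed x, y, z axes, in that order (R = Rz(yaw) Ry(pitch) Rx(roll)).
In Python, from rig import robot gives the robot as it stands.
- The arm moves only by the shell command python3 -m inch 'ROWS' [OPENING]. ROWS is JSON, a list that holds one entry, the list of rows, each a list of 4 numbers: the shift along the tool's x, y, z in cm, then the turn about the tool's z in rad. In form: [[[x, y, z, spin], ...]]. A call has exactly 8 rows; each row shifts and turns the commanded pose from where the row before left it, along the tool's axes as they then stand; what a row does not reach is not made up. A row lasts 1/10 s, in which the tool goes at most 50 mm and 8.59 degrees, less where a joint would pass 70% of its speed; a pose out of reach is approached as far as the arm can. A call with a gripper value outside its range is refused whole. OPENING is the gripper's target within -1 to 1 (fully open at 1, half-way at 0, shut at -1), set as the call begins (- or left out, the last holds). The fingers move at their own pace and stop on an object; the grip force is fixed at half the most. Time passes only in rows, so rows that do not move let the fingers close, or fill a call up. It gives the time, the measured TCP pose, the force and the opening at its end, in the units of the state.
- robot.state(): the state, without advancing time (a new reading comes with each control period).
- robot.grab_frame(name): name is "scene" or "top" or "wrist"; returns the picture (480x640x3 uint8, blue, green, red); there is no depth.
- robot.get_calibration(name): a dict with "fov_y" (degrees; the focal length in pixels is half the picture's height over the tangent of half this angle, whatever the lens; pixels are square), "cx", "cy" (the principal point, pixels), "extrinsics" (4x4, takes a point from camera to world coordinates). Camera axes: x right, y up, looking along -z (the intrinsics and any distortion apply to the point x, -y, -z); pixel columns grow to the right and rows downward; lengths in mm; the calibration is good to about 2 mm. A picture is of the moment at which its call begins: read the wrist's pose just before it. get_calibration takes no time and is no camera call; for the wrist camera it gives the pose at the moment of the call.
- robot.close_job(): hands the job in, once; it reports no verdict.
The state is a dict: "clock": time; "qpos": joint angles; "joint_vel": joint speeds; "effort": joint torques, N m; "position": TCP position; "orientation": TCP orientation; "ft_force": force on the tool from outside, world axes, zero at the start; "ft_torque": the same for the moment, N m; "width": finger opening in mm.
Only numpy, scipy, OpenCV 4.12 (cv2) and the standard library are available. Lean on these libraries where they do the work, as an engineer would, in place of code of your own. Each camera call takes 0.05 s, during which the arm holds its last target.

## Task

Hang the steel hanger by its top hook on the drip stand's rail, between the two collars, and let go of it. Then hang the parts basket by its open hook from the bar of the hanger's lower loop and, still holding the basket, prove the chain with a steady downward pull of about 10 N for about a second, never jerking or pulling harder than 13 N. Let go gently so that hanger and basket hang still and level, clear of the table, and leave the other things on the bench where they are.

Things in the scene. Friction and masses are not known exactly. Their poses are not given: they have to be found in the camera images.
- rail_mid (a point): Middle of the drip stand's rail, on its axis (all lengths in mm): level steel bar, diameter 12, about 280 above the table, between two black uprights (332 tall, 135 either side). y along the rail, x across it, away from the robot (within 0.25 rad), z up. Two collars leave 42 either side free. It sits stiffly in slots: a firm pull makes it sink an unknown 0 to 12 until it bears.
- holder: Fixed white plastic holder, foot 90 x 110 (x, y), block 58 tall; origin under its middle. The hanger stands upright in its pocket, loose, its lower 50 mm inside: lift it straight up by 55 or more. Same x, y axes as the hanger's at the start.
- hanger_grip (a point): Centre of the black grip block on top of the steel hanger: 24 (x) x 12 (y) x 36 tall, pinch it across y. The hanger is 180 tall (this point 164 above its lower end). Axes of all hanger points: z up along the hanger, y along its lower bar, x across: its top hook opens to +x.
- hanger_saddle (a point): Where the rail's axis lies in the hanger's top hook when hung, 30 below hanger_grip. Hook: strap 20 wide (y) bent to an inverted V; 14 inside from here to the shank (-x side) and to the tip (+x side, ending 12 below this point). With this point 25 to 35 above the rail axis, move in along +x from the -x side of the rail, then lower. Once hung it swings freely.
- hanger_bar (a point): Middle of the lower bar of the hanger's loop, on its axis, 130 below hanger_saddle. Round steel bar along y, diameter 8; the loop's opening above it is 40 wide (y) and 55 tall, framed by bars of the same thickness. The basket's hook goes through this opening and over this bar.
- basket_grip (a point): Grasp point on the parts basket's one black upright lug, on its -x end: plate 10 (x) x 24 (y), pinch it firmly across x (it hangs to one side); its top is 20 above, the tray's rim 28 below. Steel tray 190 (x) x 90 (y) x 36 tall, 0.16 to 0.29 kg, on the table at the start, this point 64 above its underside, 95 to -x of its middle. x from this lug to the middle, z up.
- basket_seat (a point): Where the bar's axis lies in the basket's open hook when hung: +95 in x, +49 in z from basket_grip, same axes. Hook of 6 mm wire: shank on the -x side and tip on the +x side, each 6 clear of this point; top 10 above it; tip ends 20 below it, then a 24 gap to the bail. With this point 33 above the bar, move along +x through the loop, then lower. Pull by force, not by distance.

How it is judged:
By the outcome, as a careful person would: the job done as asked, in the order asked, and still so for the second after the job is handed in, with the robot touching nothing.
It also fails if it takes over 72 s, if anything falls off the work surface, if the arm or the gripper's body presses on something with over 40 N, if the wrist force passes 120 N, or if a joint passes its speed limit or range.

## Working session

There is one attempt and no reset: what is moved stays moved. The work goes in short steps, Python scripts to look and compute and a shell command to move; the robot and the scene stay as the last step left them, time stands still between calls to the robot, and variables do not carry over. Pictures are saved under pics/ and viewed, and the job is handed in when it is done.

```bash
ls; mkdir -p pics; cat > h.py <<'E'
from rig import robot
import numpy as np, cv2
def snap(n,f):
    im=robot.grab_frame(n); cv2.imwrite('pics/'+f+'.png',im); return im
E
python3 - <<'E'
from h import *
print(robot.state(), robot.tip_extent)
for n in ['scene','top','wrist']:
    c=robot.get_calibration(n); print(n,c)
    snap(n,n+'0')
E
```

```text
pics
{'clock': 0.0, 'qpos': array([ 6.98221951e+01,  2.02632885e+01,  9.36294405e+01, -2.39257867e-04,
        6.61870853e+01, -1.35432452e-01]), 'joint_vel': array([-0.02712318, -0.08900586,  0.01183799, -0.07046591, -0.03017467,
       -0.02314623]), 'effort': array([ 6.26371766e-04, -6.05248117e+01, -3.42061186e+01, -5.97500298e-05,
        9.34976677e-03, -5.75636093e-06]), 'position': array([214.00298014, 586.68371945, 210.15023338]), 'orientation': array([-1.79920185e+02,  3.00939841e-05,  1.59957724e+02]), 'ft_force': array([-0.09714307, -0.33442414, -0.59340555]), 'ft_torque': array([0.01363979, 0.03263559, 0.01963281]), 'width': 85.31829817778647} 8.0
scene {'fov_y': 55.168400063933625, 'cx': 319.62141650746236, 'cy': 239.5000459202238, 'extrinsics': array([[-2.39868163e-01, -5.30225057e-01,  8.13218699e-01,
         1.27811013e+03],
       [ 9.70543017e-01, -1.11496454e-01,  2.13576197e-01,
         1.74566488e+02],
       [-2.25724497e-02,  8.40493860e-01,  5.41350677e-01,
         6.82295461e+02],
       [ 0.00000000e+00,  0.00000000e+00,  0.00000000e+00,
         1.00000
[... 195 characters left out ...]

       [-9.99697143e-01,  2.35935048e-02, -6.99778131e-03,
        -4.60820845e-01],
       [-3.81729046e-03,  1.32245464e-01,  9.91209648e-01,
         1.16131716e+03],
       [ 0.00000000e+00,  0.00000000e+00,  0.00000000e+00,
         1.00000000e+00]])}
wrist {'fov_y': 58.52897702211282, 'cx': 320.70592999455886, 'cy': 240.54201063605763, 'extrinsics': array([[ 3.42950968e-01, -8.97224436e-01, -2.78159928e-01,
         1.44690014e+02],
       [ 9.39352747e-01,  3.27246671e-01,  1.02596461e-01,
         6.13302921e+02],
       [-1.02514165e-03, -2.96475848e-01,  9.55039801e-01,
         3.73363396e+02],
       [ 0.00000000e+00,  0.00000000e+00,  0.00000000e+00,
         1.00000000e+00]])}
```

View pics/scene0.png

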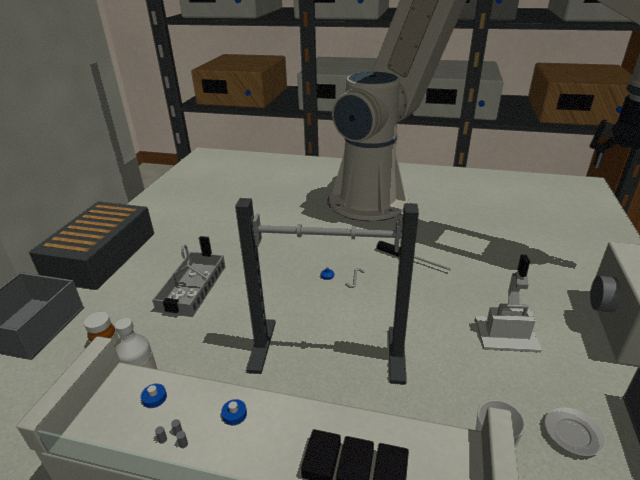

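View pics/top0.png

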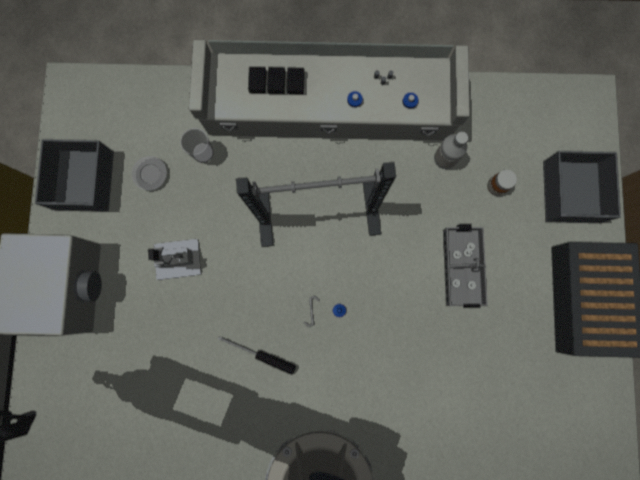

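View pics/wrist0.png

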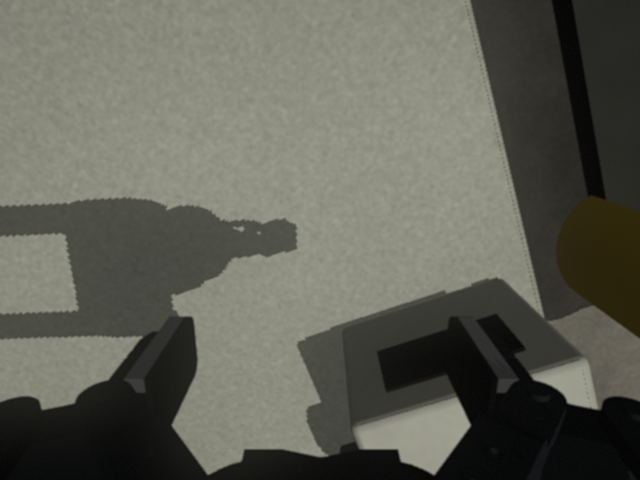

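```bash
cat >> h.py <<'E'
def crop(im,x,y,w,h,k,f):
    c=cv2.resize(im[y:y+h,x:x+w],None,fx=k,fy=k,interpolation=cv2.INTER_CUBIC)
    c=np.clip(c.astype(float)*1.5,0,255).astype(np.uint8)
    for i in range(0,w,10): cv2.putText(c,str(x+i),(i*k,8),0,.3,(0,0,255),1) if i%20==0 else None; cv2.line(c,(i*k,8),(i*k,14),(0,0,255),1)
    for j in range(0,h,10): cv2.putText(c,str(y+j),(0,j*k+4),0,.3,(0,0,255),1) if j%20==0 else None; cv2.line(c,(22,j*k),(28,j*k),(0,0,255),1)
    cv2.imwrite('pics/'+f+'.png',c)
E
python3 - <<'E'
from h import *
s=cv2.imread('pics/scene0.png');t=cv2.imread('pics/top0.png')
crop(s,150,225,80,95,6,'cs_b')
crop(s,470,245,80,110,5,'cs_h')
crop(s,230,190,200,80,4,'cs_r')
crop(t,430,215,70,100,6,'ct_b')
crop(t,140,230,70,55,10,'ct_h')
crop(t,225,155,180,95,4,'ct_r')
E
```

```text
(no output)
```

View pics/cs_b.png

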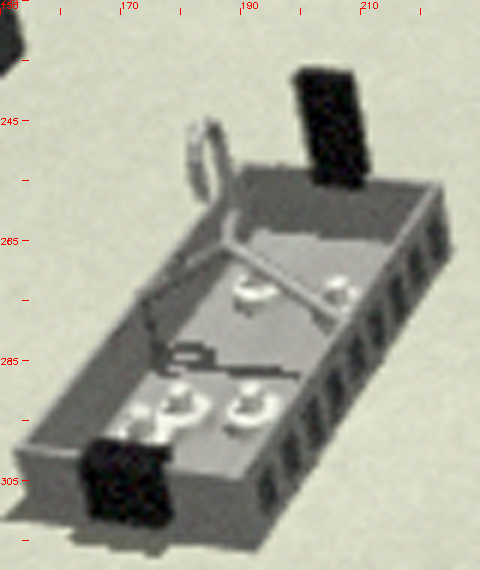

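View pics/cs_h.png

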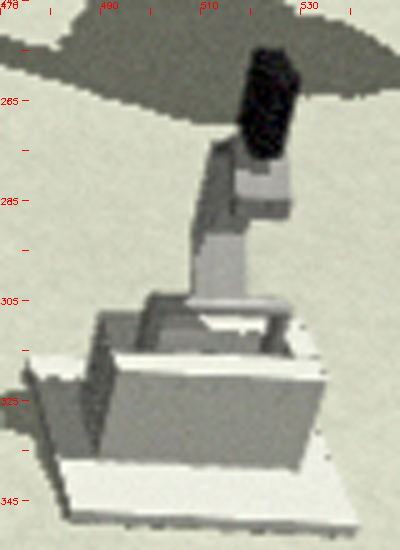

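View pics/cs_r.png

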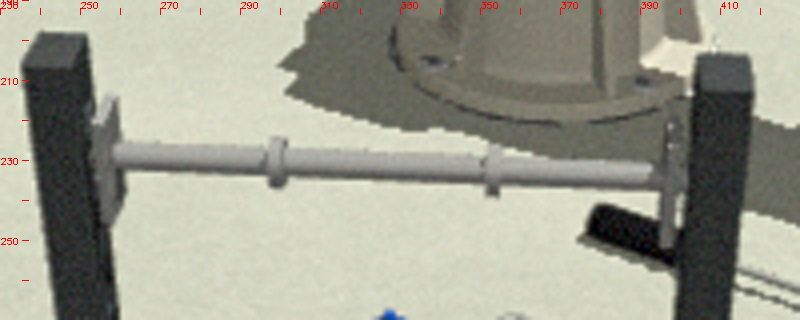

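View pics/ct_b.png

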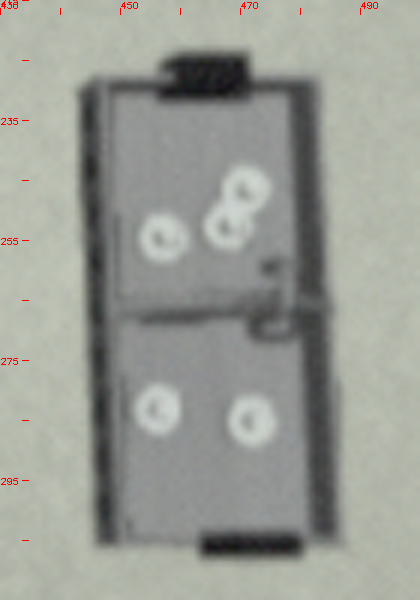

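View pics/ct_h.png

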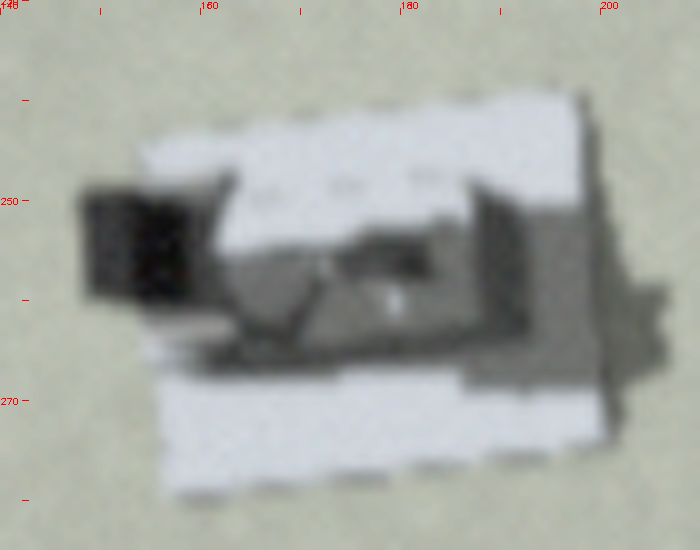

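View pics/ct_r.png

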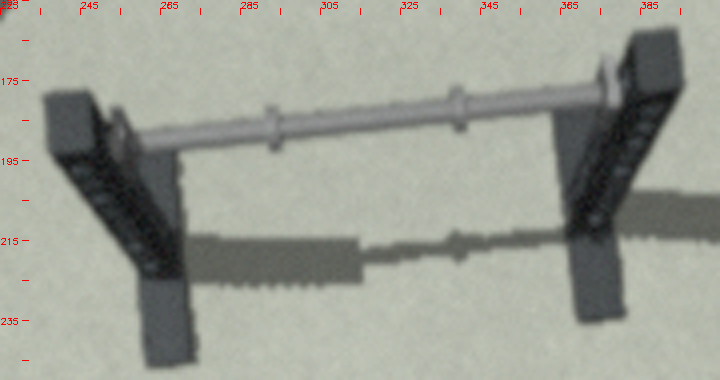

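```bash
cat >> h.py <<'E'
def ray(n,u,v,cal=None):
    c=cal or robot.get_calibration(n); f=240/np.tan(np.radians(c['fov_y']/2)); E=np.array(c['extrinsics'])
    d=E[:3,:3]@np.array([(u-c['cx'])/f,-(v-c['cy'])/f,-1.]); return E[:3,3],d/np.linalg.norm(d)
def tri(*obs):
    A=np.zeros((3,3));b=np.zeros(3);R=[ray(*o) for o in obs]
    for o,d in R: P=np.eye(3)-np.outer(d,d);A+=P;b+=P@o
    p=np.linalg.solve(A,b); return p,[np.linalg.norm((np.eye(3)-np.outer(d,d))@(p-o)) for o,d in R]
def atz(n,u,v,z,cal=None):
    o,d=ray(n,u,v,cal); return o+d*(z-o[2])/d[2]
def proj(n,p,cal=None):
    c=cal or robot.get_calibration(n); f=240/np.tan(np.radians(c['fov_y']/2)); E=np.array(c['extrinsics'])
    q=E[:3,:3].T@(np.asarray(p)-E[:3,3]); return np.array([c['cx']+f*q[0]/-q[2],c['cy']-f*q[1]/-q[2]])
np.set_printoptions(precision=1,suppress=True)
E
python3 - <<'E'
from h import *
a=tri(('top',293,187),('scene',353.2,232.5));b=tri(('top',339.8,182),('scene',299.5,230.5))
print('collars',a,b); print('mid',(a[0]+b[0])/2,'yaw',np.degrees(np.arctan2(-(a[0]-b[0])[0],(a[0]-b[0])[1])))
print('hanger top',tri(('top',150.8,254.6),('scene',524.5,255.2)))
cs=[atz('top',140+x/10,230+y/10,5) for x,y in [(150,140),(575,90),(610,440),(165,495)]]
print('holder foot',cs,np.mean(cs,0))
print('basket lug top',tri(('top',475,306),('scene',203.5,237)))
rim=[atz('top',430+x/6,215+y/6,36) for x,y in [(82,85),(315,82),(340,545),(97,545)]]
print('rim',rim,np.mean(rim,0))
rim=[atz('scene',150+x/6,225+y/6,36) for x,y in [(240,165),(440,185),(245,478),(18,450)]]
print('rim',rim,np.mean(rim,0))
E
```

```text
collars (array([641.7,  65.2, 280.1]), [np.float64(0.17779087719443992), np.float64(0.17779087719439912)]) (array([653.6, -24.2, 279.9]), [np.float64(0.38665545044470595), np.float64(0.38665545044473826)])
mid [647.6  20.5 280. ] yaw 7.584669073631829
hanger top (array([513.4, 363.8, 190.5]), [np.float64(0.11736757137189309), np.float64(0.11736757137196896)])
holder foot [array([559.4, 425. ,   5. ]), array([574.5, 319.8,   5. ]), array([487.4, 305.9,   5. ]), array([471.2, 415. ,   5. ])] [523.1 366.4   5. ]
basket lug top (array([ 424.8, -344. ,   82.4]), [np.float64(0.451718363951989), np.float64(0.45171836395193016)])
rim [array([ 608.5, -285.7,   36. ]), array([ 611.9, -379.9,   36. ]), array([ 426.2, -386. ,   36. ]), array([ 423.8, -289.9,   36. ])] [ 517.6 -335.4   36. ]
rim [array([ 433.1, -385.6,   36. ]), array([ 429.2, -296.6,   36. ]), array([ 615.5, -289.6,   36. ]), array([ 619.2, -378.4,   36. ])] [ 524.3 -337.6   36. ]
```

```bash
python3 -m inch '[[[0,0,-1.5,-0.122],[0,0,-1.5,-0.122],[0,0,-1.5,-0.122],[0,0,-1.5,-0.122],[-3.6,-2.9,0,0],[-3.6,-2.9,0,0],[-3.6,-2.9,0,0],[-3.6,-2.9,0,0]]]' 1
python3 -m inch '[[[-3.6,-2.9,0,0],[-3.6,-2.9,0,0],[-3.6,-2.9,0,0],[-3.6,-2.9,0,0],[-3.6,-2.9,0,0],[0,0,0,0],[0,0,0,0],[0,0,0,0]]]'
python3 - <<'E'
from h import *
import json
s=robot.state(); print(s['clock'],s['position'],s['orientation'],s['joint_vel'])
im=snap('wrist','w1'); print(np.array2string(robot.get_calibration('wrist')['extrinsics'],precision=4))
print(proj('wrist',[513.4,363.8,190.5]))
E
```

```text
clock: 0.95
position: [373.9, 491.0, 270.8]
orientation: [-180.0, -0.0, -172.1]
ft_force: [0.6, 0.2, 1.2]
width: 85.6
clock: 1.75
position: [570.2, 373.6, 270.5]
orientation: [-180.0, -0.1, -172.1]
ft_force: [0.8, -0.0, -0.6]
width: 85.6
1.75 [570.2 373.6 270.5] [-180.    -0.1 -172.1] [ 0.9 -0.3  0.1 -0.1 -0.1 -0.2]
[[ -0.1385  -0.946   -0.2931 496.8367]
 [  0.9904  -0.1323  -0.041  363.9745]
 [ -0.      -0.2959   0.9552 433.9257]
 [  0.       0.       0.       1.    ]]
[316.3 138.8]
```

View pics/w1.png

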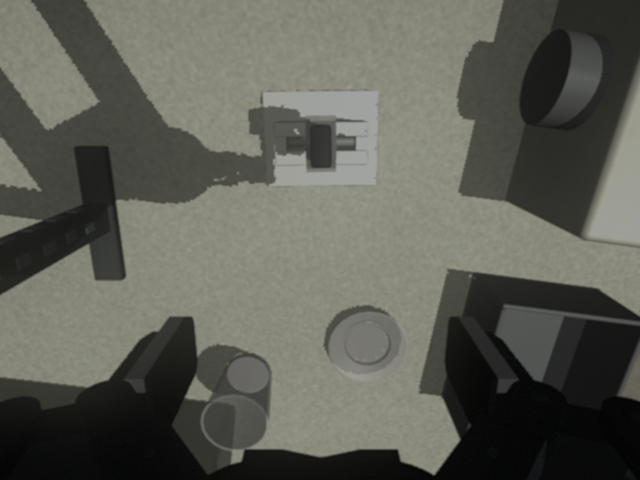

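```bash
python3 - <<'E'
from h import *
im=cv2.imread('pics/w1.png')
crop(im,245,80,150,115,5,'cw1')
E
```

```text
(no output)
```

View pics/cw1.png

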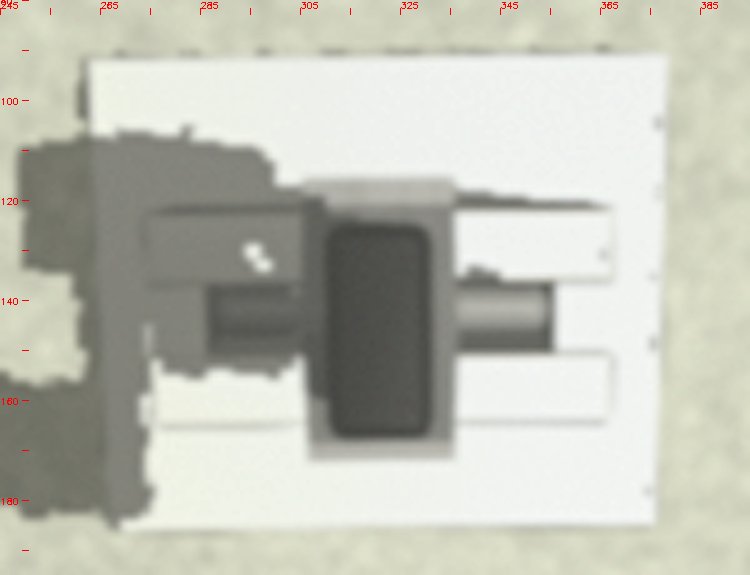

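```bash
python3 - <<'E'
from h import *
p=atz('wrist',320.9,146.3,190.5); print(p)
from scipy.spatial.transform import Rotation as R
for yaw in (8,188):
    M=R.from_euler('z',yaw,degrees=True).as_matrix()
    g=p-[0,0,18]
    for n,q in dict(tipL=[14,-10,-42],tipR=[14,10,-42],shL=[-14,-10,-42],shR=[-14,10,-42],ap=[0,0,-18],botc=[0,0,-160],sh80L=[-14,-10,-80],sh80R=[-14,10,-80],barL=[0,-24,-105],barR=[0,24,-105]).items():
        print(yaw,n,proj('scene',g+M@q))
E
```

```text
[517.1 366.9 190.5]
8 tipL [516.1 286.7]
8 tipR [527.1 287.2]
8 shL [512.4 277.6]
8 shR [523.1 278.1]
8 ap [522.4 272.2]
8 botc [507.4 327.9]
8 sh80L [508.5 292.9]
8 sh80R [519.  293.4]
8 barL [500.4 306.8]
8 barR [525.5 308.1]
188 tipL [523.1 278.1]
188 tipR [512.4 277.6]
188 shL [527.1 287.2]
188 shR [516.1 286.7]
188 ap [522.4 272.2]
188 botc [507.4 327.9]
188 sh80L [522.7 302.7]
188 sh80R [512.  302.1]
188 barL [525.5 308.1]
188 barR [500.4 306.8]
```

```bash
python3 -m inch '[[[1.8,0,0,0],[1.8,0,0,0],[1.85,0,0,0],[0,0,2.5,0],[0,0,2.5,0],[0,0,2.5,0],[0,0,1.9,0],[0,0,1,0]]]'
python3 - <<'E'
from h import *
s=robot.state(); print(s['clock'],s['position'],s['orientation'],s['ft_force'])
im=snap('wrist','w2')
E
```

```text
clock: 2.6
position: [515.2, 366.1, 165.3]
orientation: [-179.9, -0.1, -172.0]
ft_force: [-0.3, -0.1, -0.6]
width: 85.4
2.6 [515.2 366.1 165.3] [-179.9   -0.1 -172. ] [-0.3 -0.1 -0.6]
```

View pics/w2.png

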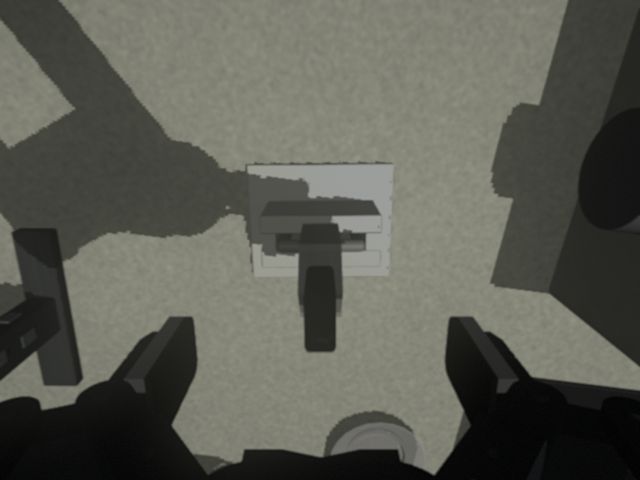

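```bash
python3 -m inch '[[[0,0,0,0],[0,0,0,0],[0,0,0,0],[0,0,0,0],[0,0,0,0],[0,0,0,0],[0,0,0,0],[0,0,0,0]]]' -1
python3 - <<'E'
from h import *
s=robot.state(); print(s['clock'],s['position'],s['orientation'],s['ft_force'],s['width'])
im=snap('wrist','w3')
E
```

```text
clock: 3.45
position: [518.2, 366.6, 168.4]
orientation: [179.9, 0.2, -172.1]
ft_force: [-1.1, 1.3, 7.7]
width: 0.2
3.45 [518.2 366.6 168.4] [ 179.9    0.2 -172.1] [-1.1  1.3  7.7] 0.20961018060245568
```

View pics/w3.png

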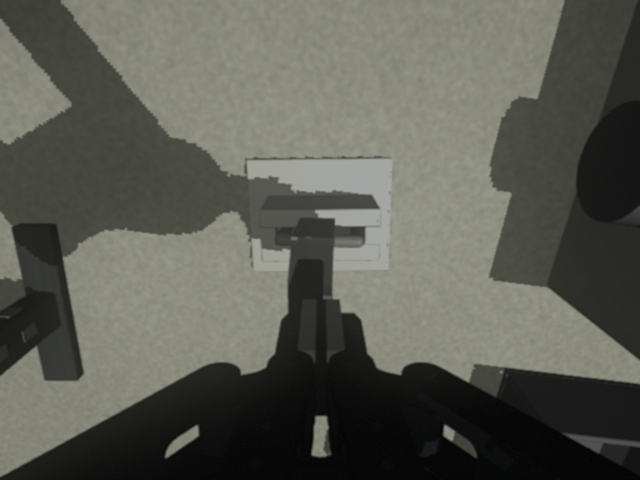

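```bash
python3 - <<'E'
from h import *
s=robot.state(); p=s['position']; print(s['clock'],p,s['ft_force'])
for z in (-8,0,11,24): print(z,proj('wrist',p+[0,0,z]))
crop(cv2.imread('pics/w3.png'),240,190,150,190,4,'cw3')
crop(cv2.imread('pics/w2.png'),240,190,150,190,4,'cw2')
im=snap('scene','s3'); crop(im,470,200,100,150,4,'cs3')
im=snap('top','t3'); crop(im,100,200,130,100,6,'ct3')
E
```

```text
3.5 [518.1 366.6 168.4] [-0.3  0.6  8. ]
-8 [320.2 286.4]
0 [320.2 294.1]
11 [320.2 305.9]
24 [320.2 321.9]
```

View pics/cw3.png

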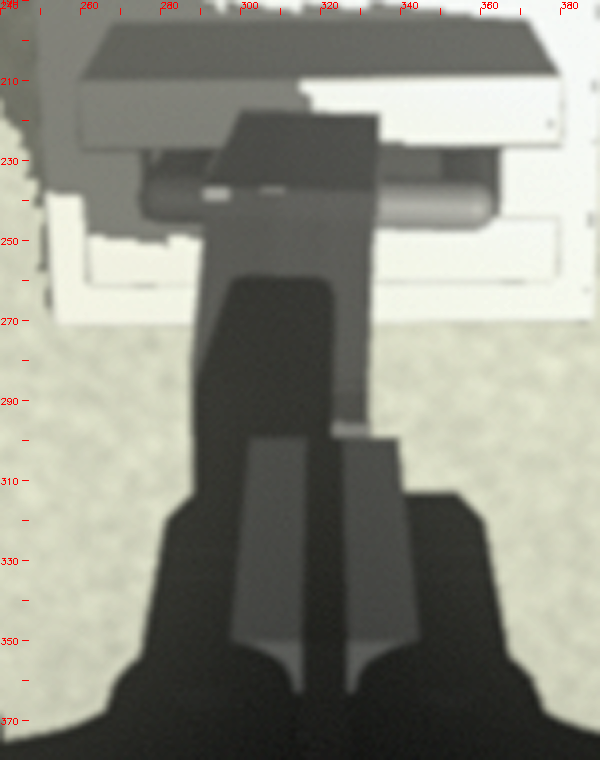

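View pics/cs3.png

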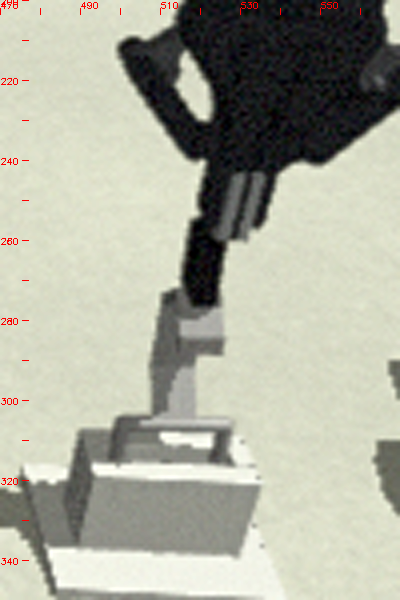

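View pics/cw2.png

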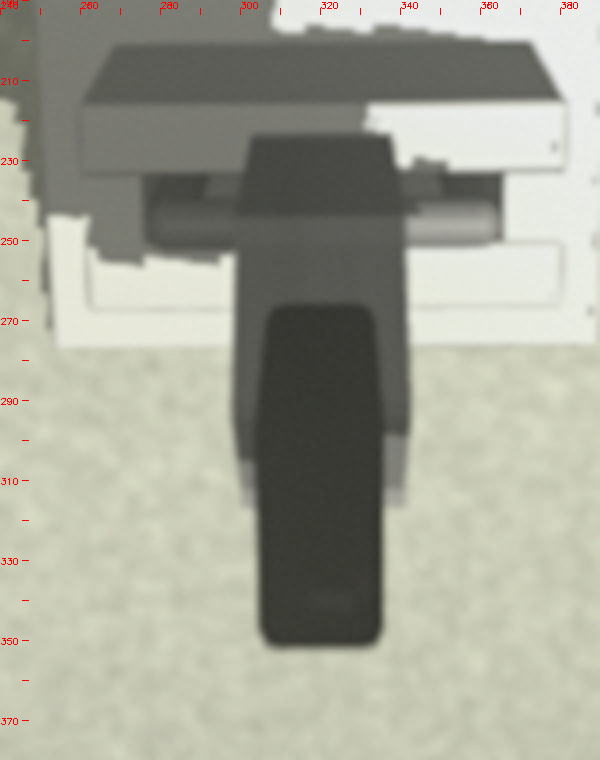

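View pics/ct3.png

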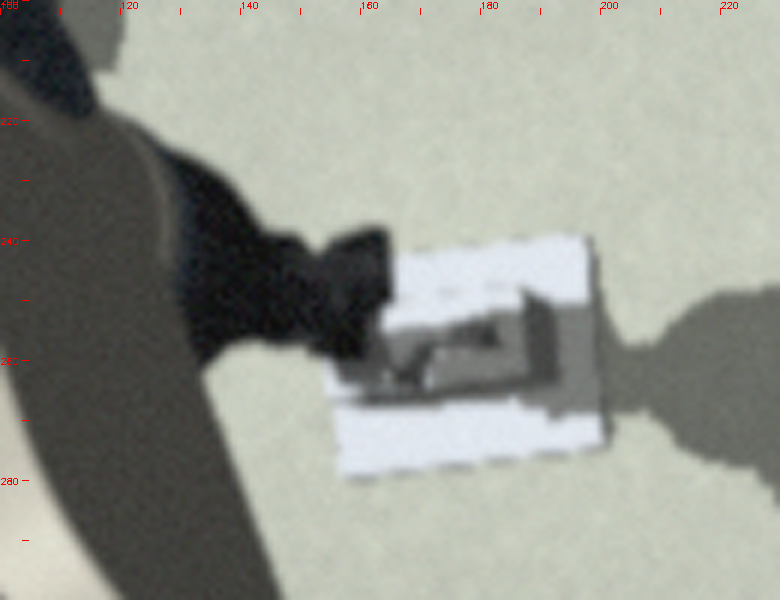

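```bash
python3 - <<'E'
from h import *
p=np.array([518.1,366.6,168.4])
for z in (-8,0,11,20): print(z,proj('scene',p+[0,0,z]),proj('top',p+[0,0,z]))
M=np.array([0.99,0.138,0]);
for dx in (0,12,24):
  for z in (-8,10): print(dx,z,proj('wrist',p+M*(dx-11)+[0,0,z]),proj('scene',p+M*(dx)+[0,0,z]))
E
```

```text
-8 [523. 270.] [154.9 254. ]
0 [523.9 266.6] [153.5 253.5]
11 [525.2 261.7] [151.6 253. ]
20 [526.3 257.8] [150.1 252.5]
0 -8 [320.1 262.5] [523. 270.]
0 10 [320.1 278.8] [525.1 262.2]
12 -8 [320.1 288.5] [524.7 273.9]
12 10 [320.1 307. ] [526.8 266. ]
24 -8 [320.1 313.5] [526.4 277.8]
24 10 [320.2 334.1] [528.6 269.9]
```

```bash
python3 - <<'E'
from h import *
p=np.array([214.,586.7,210.2]); 
for z in (-8,0,11,20,30,54): print(z,proj('scene',p+[0,0,z]),proj('top',p+[0,0,z]))
t=np.array([np.sin(np.radians(160)),-np.cos(np.radians(160)),0])
for s in (-42.5,42.5,-57,57):print(s,proj('scene',p+s*t),proj('top',p+s*t))
crop(cv2.imread('pics/scene0.png'),560,60,80,110,5,'cs0')
crop(cv2.imread('pics/top0.png'),0,390,60,70,8,'ct0')
E
```

```text
-8 [614.6 188.7] [ 25.4 401.6]
0 [615.8 185.5] [ 22.9 402.4]
11 [617.4 181. ] [ 19.2 403.5]
20 [618.7 177.3] [ 16.2 404.5]
30 [620.2 173.2] [ 12.8 405.5]
54 [623.8 163.1] [  4.2 408.2]
-42.5 [594.7 181.2] [ 42.3 410.6]
42.5 [637.7 189.9] [  3.5 394.2]
-57 [587.7 179.8] [ 49.  413.4]
57 [645.4 191.5] [ -3.1 391.4]
```

View pics/cs0.png

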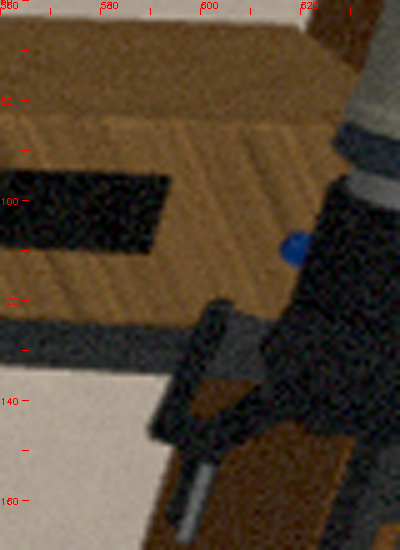

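View pics/ct0.png

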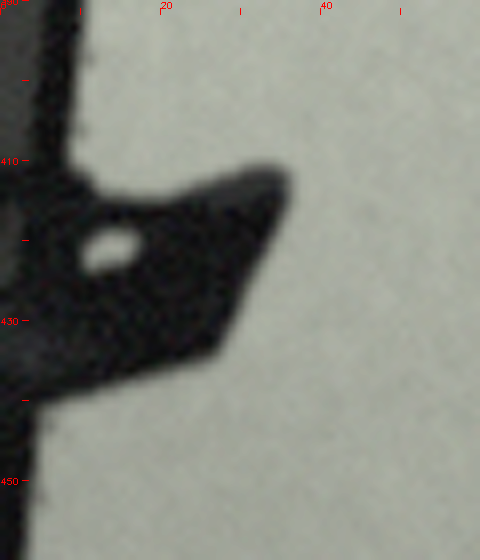

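```bash
python3 - <<'E'
from h import *
s=robot.state(); print(s['position'],s['clock'],s['ft_force'])
q,e=tri(('wrist',322,299.5),('scene',529.3,259.5)); print(q,e, q-s['position'])
E
```

```text
[518.1 366.6 168.4] 3.6 [0.8 0.9 7.9]
[514.5 370.  182.8] [np.float64(3.347572366825159), np.float64(3.347572366825192)] [-3.7  3.4 14.4]
```

```bash
python3 - <<'E'
from h import *
from scipy.optimize import least_squares
p=robot.state()['position'];M=np.array([0.99,0.138,0])
for k in (0,5,8,11):
  r=least_squares(lambda c:np.r_[proj('wrist',c-k*M)-[322,299.5],proj('scene',c+k*M)-[529.3,259.5]],p)
  print(k,r.x-p,r.fun)
E
```

```text
0 [-4.1  0.5 13.9] [ 0.8  0.3 -3.8 -0.3]
5 [-1.6  0.6 19. ] [ 0.4  0.2 -2.1 -0.2]
8 [-0.   0.8 22. ] [ 0.2  0.1 -1.1 -0.1]
11 [ 1.5  0.9 25. ] [ 0.   0.  -0.1 -0. ]
```

```bash
python3 -m inch '[[[0,0,-0.5,0],[0,0,-0.5,0],[0,0,0,0],[0,0,0,0],[0,0,0,0],[0,0,0,0],[0,0,0,0],[0,0,0,0]]]' 1
python3 - <<'E'
from h import *
s=robot.state(); print(s['clock'],s['position'],s['orientation'],s['ft_force'])
im=snap('wrist','w4');crop(im,160,190,320,210,2,'cw4')
im=snap('scene','s4');crop(im,470,200,100,150,4,'cs4')
print(proj('wrist',[517,367,190.5]))
E
```

```text
clock: 4.4
position: [517.0, 365.8, 176.8]
orientation: [-180.0, -0.0, -172.1]
ft_force: [-0.6, 0.8, 0.8]
width: 85.3
4.4 [517.  365.8 176.8] [-180.    -0.  -172.1] [-0.6  0.8  0.8]
[323.3 309.2]
```

View pics/cw4.png

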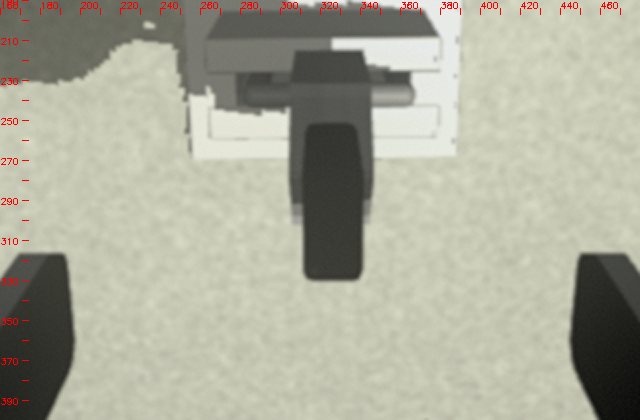

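View pics/cs4.png

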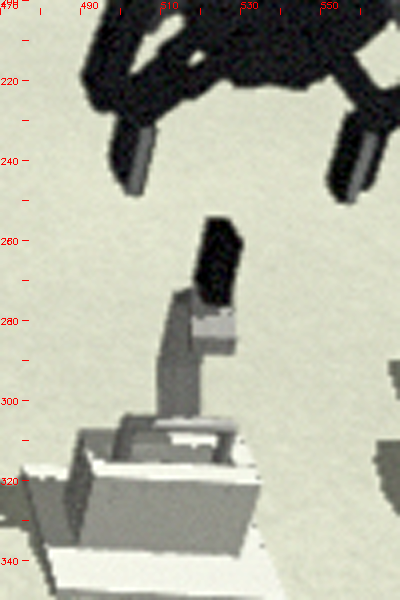

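```bash
python3 - <<'E'
from h import *
M=np.array([0.99,0.138,0])
for x in (510,513,517):
  c=np.array([x,366.,172.5])
  print(x,proj('wrist',c-12*M-[0,0,18]),proj('wrist',c+12*M+[0,0,18]),'scene top+x',proj('scene',c+12*M+[0,0,18]),'bot',proj('scene',c+12*M-[0,0,18]))
E
```

```text
510 [322.9 235.1] [323.2 320.8] scene top+x [527.4 258. ] bot [523.1 273.8]
513 [321.9 241.4] [322.2 327.6] scene top+x [527.6 259. ] bot [523.3 274.7]
517 [320.7 249.6] [320.7 336.6] scene top+x [527.9 260.2] bot [523.6 276. ]
```

```bash
python3 -m inch '[[[0,0,1.0,0],[0,0,1.2,0],[0,0,1.2,0],[0,0,0.9,0],[0,0,0,0],[0,0,0,0],[0,0,0,0],[0,0,0,0]]]' 1
python3 - <<'E'
from h import *
s=robot.state(); print(s['clock'],s['position'],s['orientation'],s['ft_force'])
im=snap('wrist','w5');crop(im,160,190,320,210,2,'cw5')
im=snap('scene','s5');crop(im,470,200,100,150,4,'cs5')
E
```

```text
clock: 5.3
position: [517.4, 366.0, 134.5]
orientation: [180.0, 0.1, -172.1]
ft_force: [-0.3, 0.4, 0.3]
width: 85.8
5.3 [517.4 366.  134.5] [ 180.     0.1 -172.1] [-0.3  0.4  0.3]
```

View pics/cw5.png

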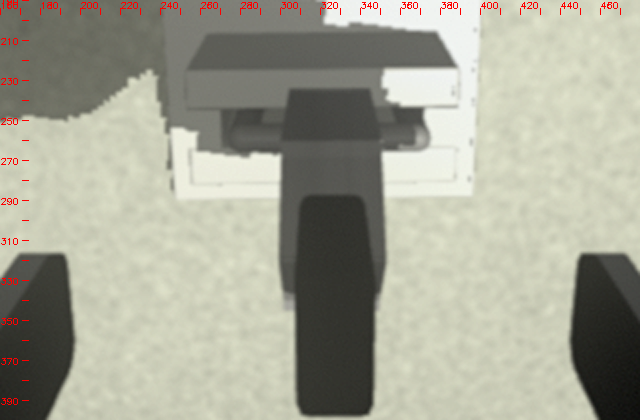

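View pics/cs5.png

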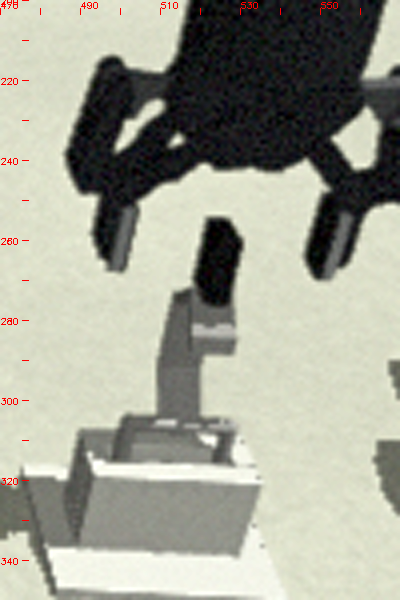

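```bash
python3 -m inch '[[[0,0,0,0],[0,0,0,0],[0,0,0,0],[0,0,0,0],[0,0,0,0],[0,0,0,0],[0,0,0,0],[0,0,0,0]]]' -1
python3 - <<'E'
from h import *
s=robot.state(); print(s['clock'],s['position'],s['orientation'],s['ft_force'],s['width'])
im=snap('wrist','w6');crop(im,160,190,320,210,2,'cw6')
E
```

```text
clock: 6.2
position: [517.2, 366.0, 134.0]
orientation: [180.0, 0.0, -172.1]
ft_force: [1.3, 0.5, 1.0]
width: 11.1
6.2 [517.2 366.  134. ] [ 180.     0.  -172.1] [1.3 0.5 1. ] 11.137475367780642
```

View pics/cw6.png

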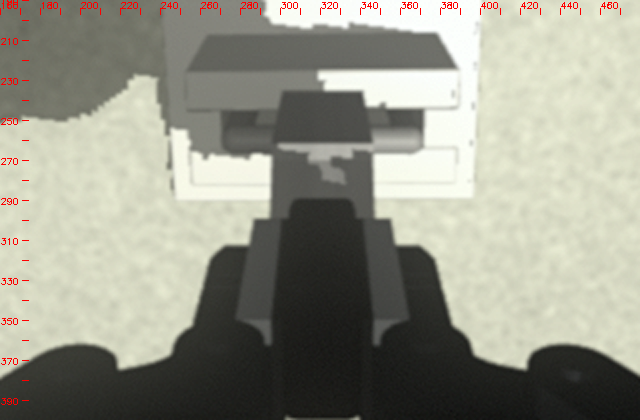

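```bash
python3 -m inch '[[[0,0,-1,0],[0,0,-2,0],[0,0,-2.8,0],[0,0,-2.8,0],[0,0,-2.8,0],[0,0,-2.6,0],[0,0,-1.8,0],[0,0,-1,0]]]'
python3 -m inch '[[[-0.15,-2,0,0],[-0.15,-3.5,0,0],[-0.15,-4,0,0],[-0.15,-4,0,0],[-0.15,-4,0,0],[-0.15,-4,0,0],[-0.15,-4,0,0],[-0.15,-4,0,0]]]'
python3 -m inch '[[[0,-3,0,0],[0,-2,0,0],[0,-1.0,0,0],[0,-0.5,0,0],[0,0,0,0],[0,0,0,0],[0,0,0,0],[0,0,0,0]]]'
python3 - <<'E'
from h import *
s=robot.state(); print(s['clock'],s['position'],s['orientation'],s['ft_force'],s['width'])
im=snap('wrist','w7')
im=snap('scene','s7');crop(im,230,110,200,150,4,'cs7')
im=snap('top','t7');crop(im,225,105,180,150,4,'ct7')
E
```

```text
clock: 7.05
position: [517.4, 365.9, 304.2]
orientation: [180.0, 0.1, -172.1]
ft_force: [-0.0, -0.5, -0.9]
width: 10.9
clock: 7.85
position: [568.6, 72.5, 300.8]
orientation: [-180.0, -0.1, -172.1]
ft_force: [-0.2, 0.4, -0.9]
width: 11.3
clock: 8.65
position: [578.5, 11.6, 301.9]
orientation: [180.0, 0.0, -172.0]
ft_force: [0.8, -0.2, -1.5]
width: 11.1
8.65 [578.5  11.6 301.9] [ 180.    0. -172.] [ 0.8 -0.2 -1.5] 11.084748810586307
```

View pics/w7.png

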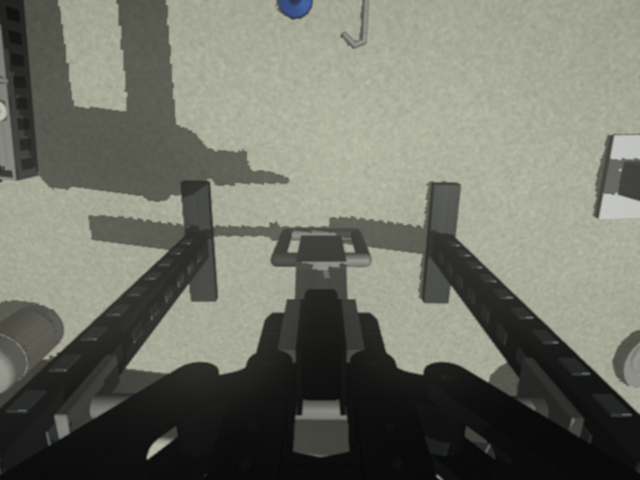

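View pics/cs7.png

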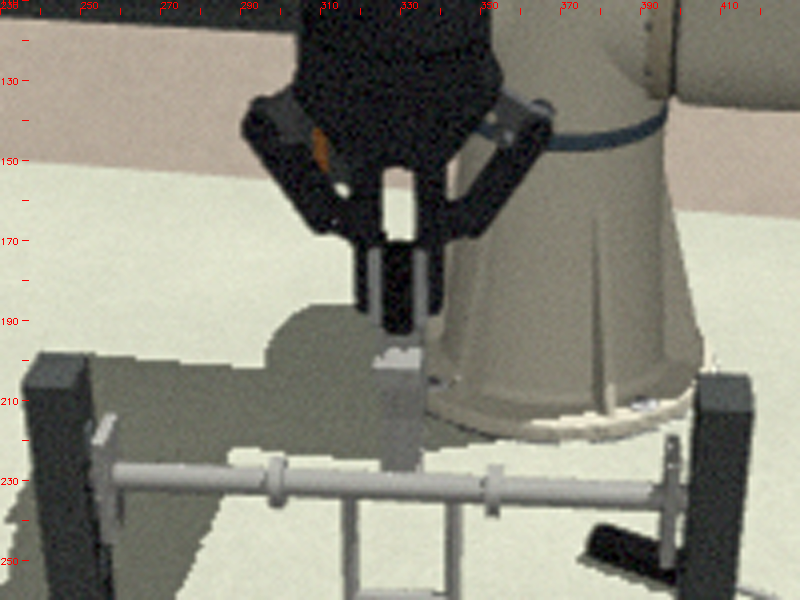

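View pics/ct7.png

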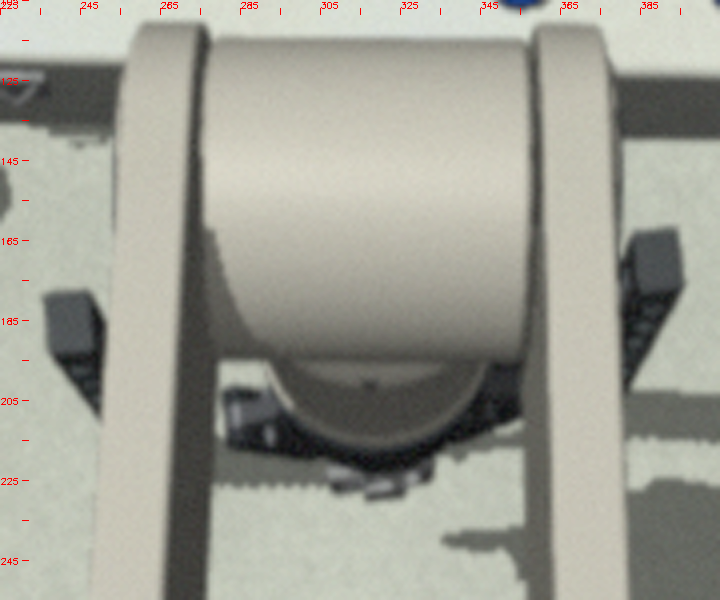

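```bash
python3 - <<'E'
from h import *
M=np.array([0.99,0.138,0]);N=np.array([-.138,.99,0])
g=np.array([578.8,11.6,340.9])
for n,q in dict(blockbot=g+12*M-[0,0,18],blocktop=g+12*M+[0,0,18],tipL=g+14*M-10*N-[0,0,42],tipR=g+14*M+10*N-[0,0,42],barL=g-[0,0,160]-28*N,barR=g-[0,0,160]+28*N,looptopL=g-[0,0,103]-20*N).items(): print(n,proj('scene',q))
im=cv2.imread('pics/s7.png'); crop(im,290,140,80,160,4,'cs7b')
E
```

```text
blockbot [329.2 192.6]
blocktop [329.  173.4]
tipL [323.5 205.3]
tipR [335.  205.7]
barL [316.  255.9]
barR [345.3 257.1]
looptopL [319.5 230.7]
```

View pics/cs7b.png

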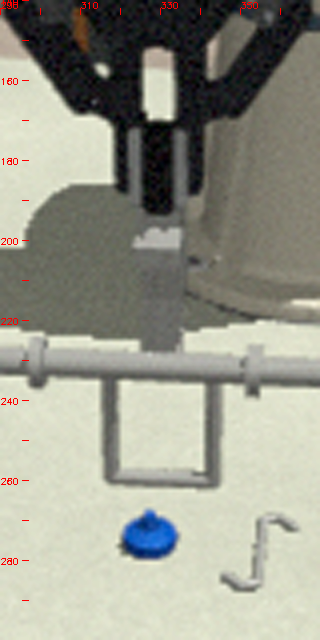

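```bash
python3 -m inch '[[[-0.6,0,0,0],[-1.2,0,0,0],[-1.4,0,0,0],[-1.4,0,0,0],[-1.2,0,0,0],[-0.8,0,0,0],[-0.4,0,0,0],[0,0,0,0]]]'
python3 - <<'E'
from h import *
s=robot.state(); print(s['clock'],s['position'],s['orientation'],s['ft_force'],s['width'])
im=snap('scene','s8');crop(im,230,140,200,140,4,'cs8')
im=snap('top','t8');crop(im,225,105,180,150,4,'ct8')
M=np.array([0.99,0.138,0]);N=np.array([-.138,.99,0])
g=s['position']+[0,0,38.5]
for n,q in dict(blockbot=g+12*M-[0,0,18],tipL=g+14*M-10*N-[0,0,42],tipR=g+14*M+10*N-[0,0,42]).items(): print(n,proj('scene',q))
E
```

```text
clock: 9.6
position: [648.3, 20.6, 301.5]
orientation: [180.0, -0.0, -172.1]
ft_force: [-0.5, 1.1, -2.0]
width: 11.2
9.6 [648.3  20.6 301.5] [ 180.    -0.  -172.1] [-0.5  1.1 -2. ] 11.15638773977142
blockbot [325.  213.2]
tipL [318.9 226.5]
tipR [331.3 226.9]
```

View pics/cs8.png

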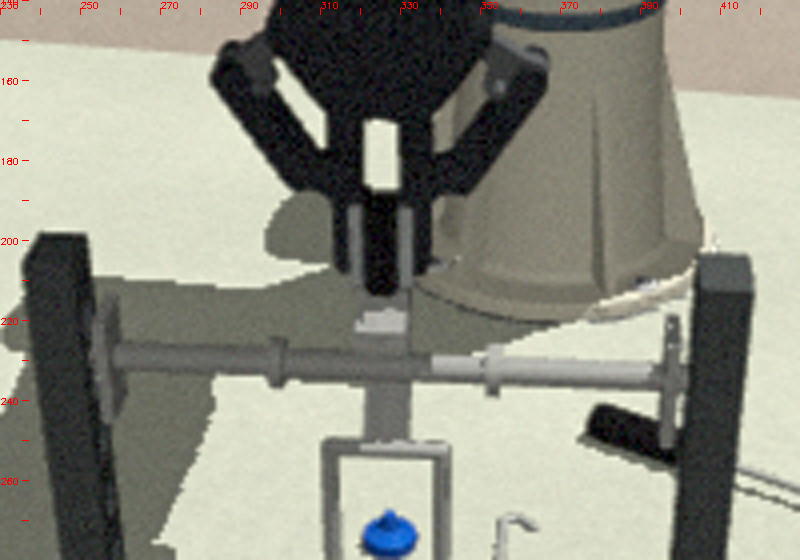

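```bash
python3 -m inch '[[[0,0,0.5,0],[0,0,0.5,0],[0,0,0.5,0],[0,0,0.4,0],[0,0,0.3,0],[0,0,0.2,0],[0,0,0.2,0],[0,0,0.1,0]]]'
```

```text
clock: 10.5
position: [647.9, 20.5, 274.7]
orientation: [-180.0, -0.0, -172.1]
ft_force: [0.4, 0.1, -0.9]
width: 11.1
```

```bash
python3 -m inch '[[[0,0,0.05,0],[0,0,0.05,0],[0,0,0.05,0],[0,0,0.05,0],[0,0,0.05,0],[0,0,0,0],[0,0,0,0],[0,0,0,0]]]'
python3 - <<'E'
from h import *
im=snap('scene','s9');crop(im,270,160,120,160,4,'cs9')
E
```

```text
clock: 11.3
position: [648.2, 20.5, 273.0]
orientation: [-180.0, 0.1, -172.1]
ft_force: [-1.3, 0.5, 4.6]
width: 11.0
```

View pics/cs9.png

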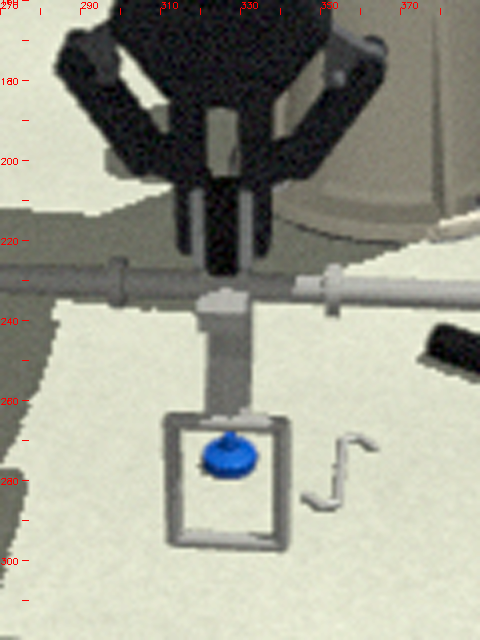

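```bash
python3 -m inch '[[[0,0,0,0],[0,0,0,0],[0,0,0,0],[0,0,0,0],[0,0,0,0],[0,0,0,0],[0,0,0,0],[0,0,0,0]]]' 0
python3 - <<'E'
from h import *
im=snap('scene','s10');crop(im,270,160,120,160,4,'cs10')
E
```

```text
clock: 12.15
position: [647.9, 20.5, 272.4]
orientation: [180.0, 0.0, -172.1]
ft_force: [-0.5, 0.2, -0.1]
width: 43.1
```

View pics/cs10.png

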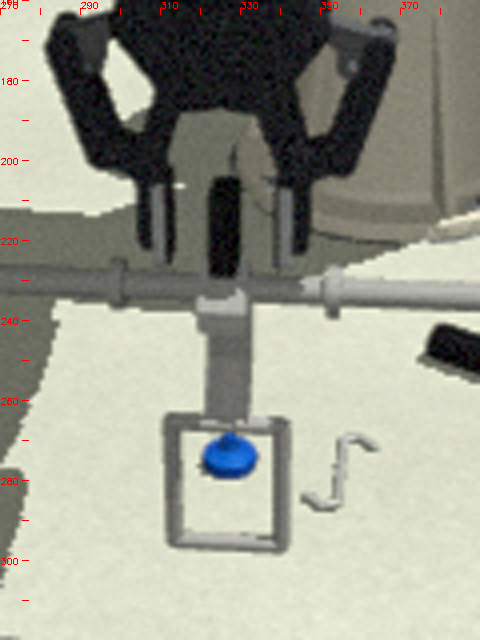

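```bash
python3 -m inch '[[[0,0,-0.8,0],[0,0,-2,0],[0,0,-3,0],[0,0,-3,0],[0,0,-0.5,0.13],[0,0,0,0.14],[0,0,0,0.14],[0,0,0,0.14]]]' 0
python3 -m inch '[[[0,0,0,0.14],[0,0,0,0.14],[0,0,0,0.14],[0,0,0,0.14],[0,0,0,0.14],[0,0,0,0.14],[0,0,0,0.14],[0,0,0,0.13]]]'
python3 - <<'E'
from h import *
im=snap('scene','s11');crop(im,270,160,120,160,4,'cs11')
im=snap('top','t11')
E
```

```text
clock: 13.0
position: [648.0, 20.5, 366.3]
orientation: [180.0, 0.0, 156.1]
ft_force: [-0.2, -0.4, 0.6]
width: 42.6
clock: 13.8
position: [647.9, 20.5, 366.1]
orientation: [180.0, 0.0, 92.5]
ft_force: [0.2, -0.3, -0.4]
width: 42.3
```

View pics/cs11.png

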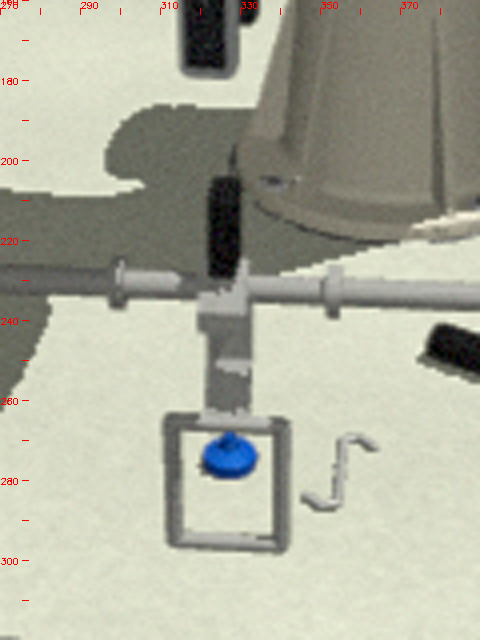

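```bash
python3 -m inch '[[[-2,-1.15,0,0],[-3.5,-2.0,0,0],[-4,-2.3,0,0],[-4,-2.3,0,0],[-4,-2.3,0,0],[-4,-2.3,0,0],[-4,-2.3,1,0],[-4,-2.3,2,0]]]' 0
python3 -m inch '[[[-4,-2.3,2.4,0],[-3.5,-2.1,2.4,0],[-2.6,-1.5,2.4,0],[-1.6,-0.9,2.4,0],[0,0,1.8,0],[0,0,0,0],[0,0,0,0],[0,0,0,0]]]'
python3 - <<'E'
from h import *
s=robot.state(); print(s['clock'],s['position'],s['orientation'],s['ft_force'],s['width'])
im=snap('wrist','w12')
print(np.array2string(robot.get_calibration('wrist')['extrinsics'],precision=4))
im=snap('top','t12')
E
```

```text
clock: 14.7
position: [493.0, -284.2, 337.3]
orientation: [179.8, 0.1, 93.1]
ft_force: [-0.0, -0.4, -0.7]
width: 42.9
clock: 15.5
position: [432.7, -401.0, 224.0]
orientation: [179.9, 0.1, 92.9]
ft_force: [-0.0, -0.5, 0.9]
width: 43.1
15.5 [ 432.7 -401.   224. ] [179.9   0.1  92.9] [-0.  -0.5  0.9] 43.10965562520504
[[   0.9987   -0.0475   -0.0172  430.162 ]
 [   0.0504    0.9536    0.297  -324.7869]
 [   0.0023   -0.2974    0.9547  386.9763]
 [   0.        0.        0.        1.    ]]
```

View pics/w12.png

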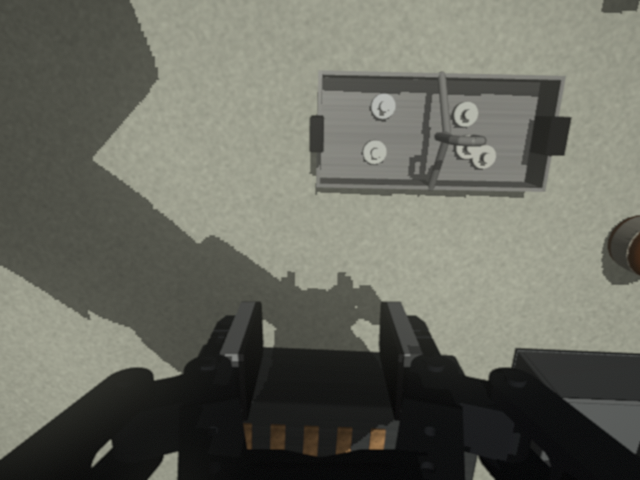

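View pics/t12.png

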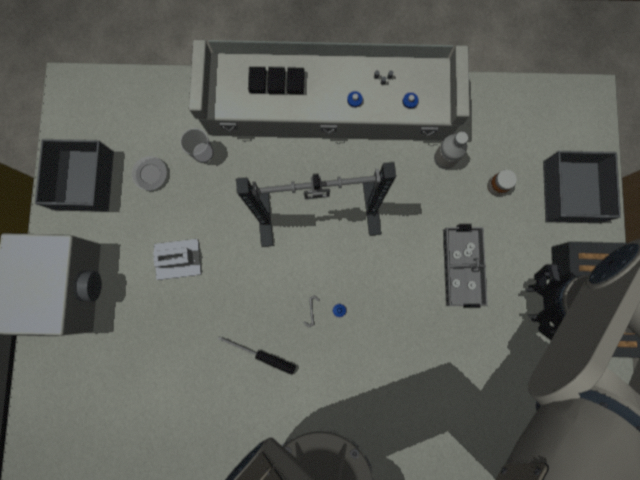

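```bash
python3 - <<'E'
from h import *
im=cv2.imread('pics/w12.png')
crop(im,300,60,280,140,3-1,'cw12b'); crop(im,300,65,100,130,4,'cw12'); 
crop(im,420,65,160,130,5,'cw12c')
t=cv2.imread('pics/t12.png'); crop(t,240,165,150,60,5,'ct12')
E
```

```text
(no output)
```

View pics/cw12.png

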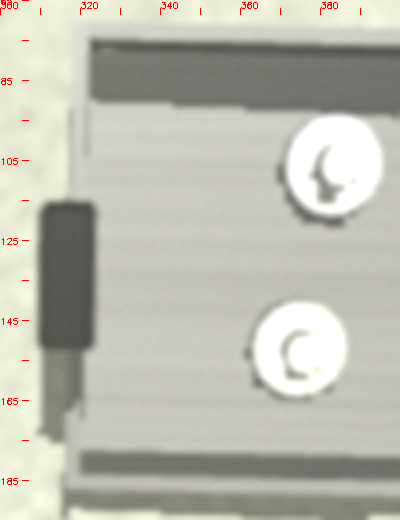

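View pics/cw12c.png

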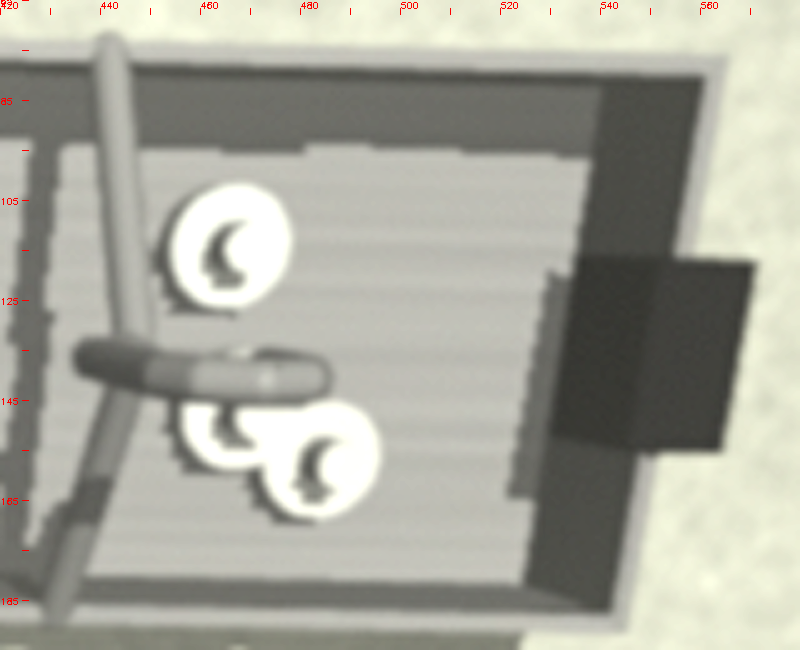

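View pics/ct12.png

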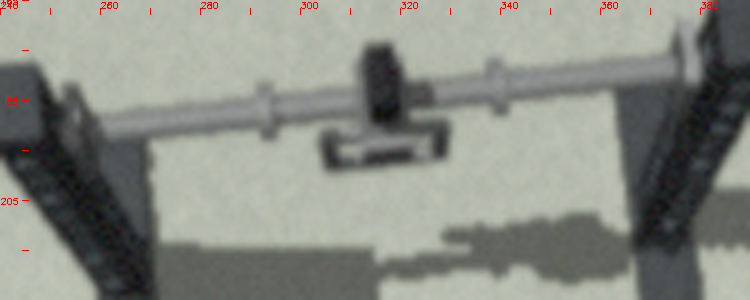

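```bash
python3 - <<'E'
from h import *
# note wrist calib is current (arm has not moved)
l=atz('wrist',316.9,134,84); print('lug top',l)
c=[atz('wrist',*q,36) for q in [(318.5,72.5),(565,77),(546,191),(316,188)]]
for a in c: print(a)
m=np.mean(c,0); print('mid',m, 'sizes',[np.linalg.norm(c[i]-c[(i+1)%4]) for i in range(4)])
e=(c[1]+c[2]-c[0]-c[3])/2; print('yaw',np.degrees(np.arctan2(e[1],e[0])))
print('hook tri?')
print('bar',tri(('top',316.8,196.5),('scene',326.5,295.7)))
R=np.array([647.6,20.5,280]); print('pred bar proj',proj('top',[647.6,20.5,150]),proj('scene',[647.6,20.5,150]),proj('scene',[647.6,20.5,145]))
print('lugtop in top',proj('top',l),'scene',proj('scene',l))
E
```

```text
lug top [ 429.  -342.4   84. ]
[ 427.9 -299.5   36. ]
[ 617.1 -293.2   36. ]
[ 620.8 -381.6   36. ]
[ 430.2 -388.6   36. ]
mid [ 524.  -340.7   36. ] sizes [np.float64(189.25689391850156), np.float64(88.4789882658643), np.float64(190.70259997401942), np.float64(89.11346263845363)]
yaw 2.0067883707124996
hook tri?
bar (array([655.5,  21.5, 148.7]), [np.float64(0.4523501580592141), np.float64(0.452350158059206)])
pred bar proj [317.4 199.8] [327.2 292.3] [327.2 294.5]
lugtop in top [474.7 304. ] scene [203.4 237.5]
```

```bash
python3 -m inch '[[[2,0,0,0.015],[2,-0.04,0,0],[1.87,-0.04,1,0],[0,0,3,0],[0,0,3.5,0],[0,0,3.5,0],[0,0,2.5,0],[0,0,1.5,0]]]' 0
python3 - <<'E'
from h import *
s=robot.state(); print(s['clock'],s['position'],s['orientation'],s['ft_force'],s['width'])
im=snap('wrist','w13')
im=snap('scene','s13');crop(im,130,170,120,110,6,'cs13')
E
```

```text
clock: 16.4
position: [428.1, -340.6, 70.9]
orientation: [-179.9, -0.1, 92.0]
ft_force: [-0.6, 0.1, 0.1]
width: 42.8
16.4 [ 428.1 -340.6   70.9] [-179.9   -0.1   92. ] [-0.6  0.1  0.1] 42.84857799851978
```

View pics/w13.png

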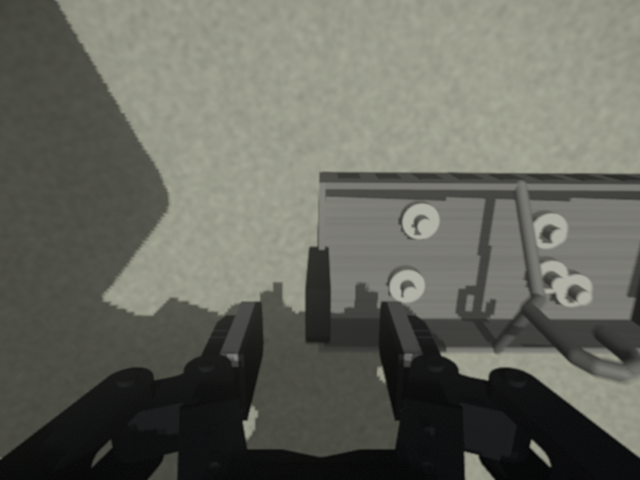

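View pics/cs13.png

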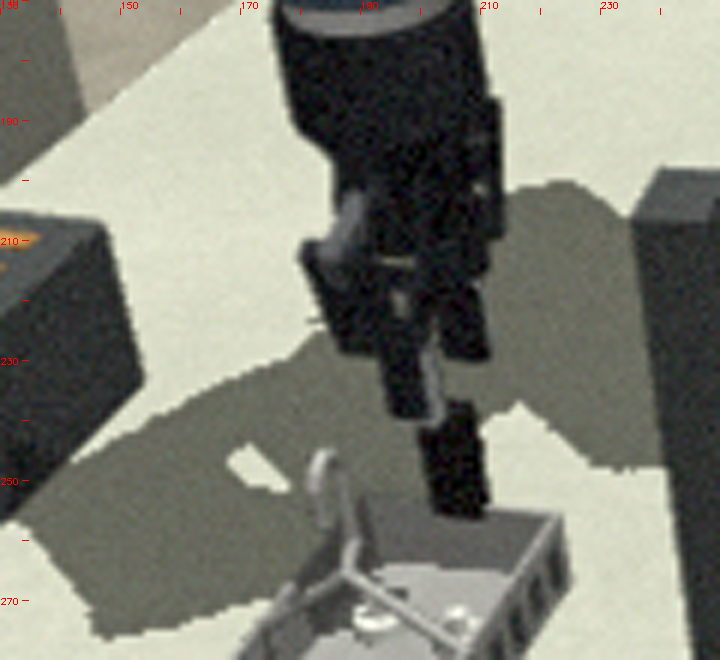

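```bash
python3 - <<'E'
from h import *
for p in ([449,-340.6,101],[449,-351.6,101],[449,-329.6,101],[455,-340.6,96],[424,-342.4,84],[434,-342.4,84],[434,-330.4,84],[434,-354.4,84]): print(p,proj('scene',p))
E
```

```text
[449, -340.6, 101] [199.2 236. ]
[449, -351.6, 101] [195.  235.5]
[449, -329.6, 101] [203.4 236.5]
[455, -340.6, 96] [198.4 239. ]
[424, -342.4, 84] [204.3 236.4]
[434, -342.4, 84] [202.5 238.5]
[434, -330.4, 84] [207.  239.1]
[434, -354.4, 84] [198. 238.]
```

```bash
python3 -m inch '[[[-0.15,0,1,0],[0,0,1.3,0],[0,0,1.3,0],[0,0,0.8,0],[0,0,0.5,0],[0,0,0.15,0],[0,0,0,0],[0,0,0,0]]]' 0
python3 - <<'E'
from h import *
s=robot.state(); print(s['clock'],s['position'],s['orientation'],s['ft_force'],s['width'])
im=snap('scene','s14');crop(im,130,170,120,110,6,'cs14')
E
```

```text
clock: 17.3
position: [429.0, -343.9, 22.2]
orientation: [180.0, 0.0, 91.9]
ft_force: [-0.3, 0.6, 1.3]
width: 42.9
17.3 [ 429.  -343.9   22.2] [180.    0.   91.9] [-0.3  0.6  1.3] 42.90224094009946
```

View pics/cs14.png

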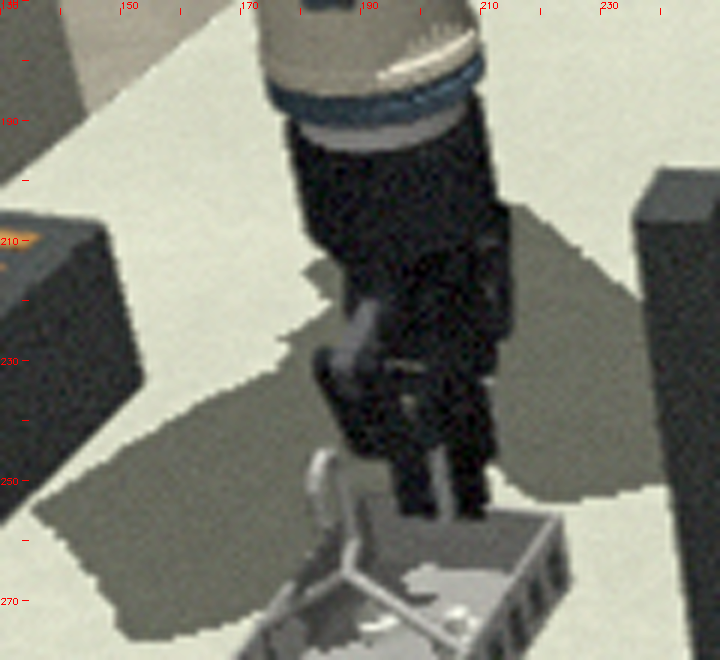

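```bash
python3 -m inch '[[[0,0,0,0],[0,0,0,0],[0,0,0,0],[0,0,0,0],[0,0,0,0],[0,0,0,0],[0,0,0,0],[0,0,0,0]]]' -1
python3 - <<'E'
from h import *
s=robot.state(); print(s['clock'],s['position'],s['orientation'],s['ft_force'],s['ft_torque'],s['width'])
im=snap('wrist','w15')
E
```

```text
clock: 18.15
position: [428.9, -343.9, 22.3]
orientation: [180.0, 0.0, 91.9]
ft_force: [-1.1, 1.3, 5.9]
width: 9.7
18.15 [ 428.9 -343.9   22.3] [180.    0.   91.9] [-1.1  1.3  5.9] [ 0.1  0.2 -0.1] 9.722756069703816
```

View pics/w15.png

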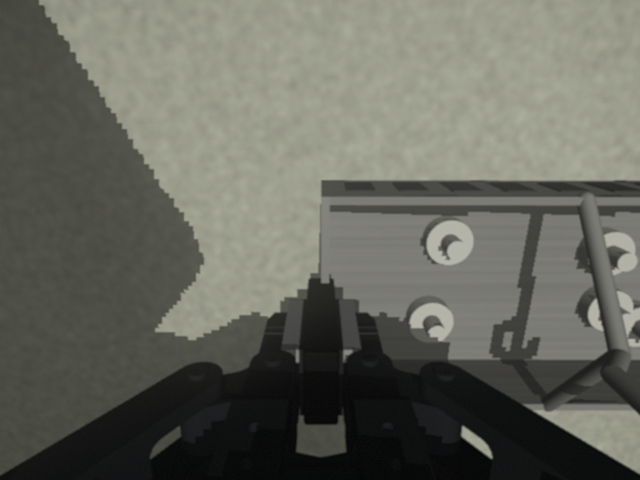

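```bash
python3 -m inch '[[[0,0,-0.2,0],[0,0,-0.6,0],[0,0,-1,0],[0,0,-1.5,0],[0,0,-1.6,0],[0,0,-1.4,0],[0,0,-0.8,0],[0,0,-0.2,0]]]' -1
python3 - <<'E'
from h import *
s=robot.state(); print(s['clock'],s['position'],s['orientation'],s['ft_force'],s['ft_torque'],s['width'])
im=snap('scene','s16');crop(im,120,160,130,140,4,'cs16')
E
```

```text
clock: 19.0
position: [429.3, -344.1, 96.2]
orientation: [179.9, 0.1, 91.9]
ft_force: [-0.0, -0.5, -2.3]
width: 9.5
19.0 [ 429.3 -344.1   96.2] [179.9   0.1  91.9] [-0.  -0.5 -2.3] [ 0.   0.2 -0. ] 9.464891289564735
```

View pics/cs16.png

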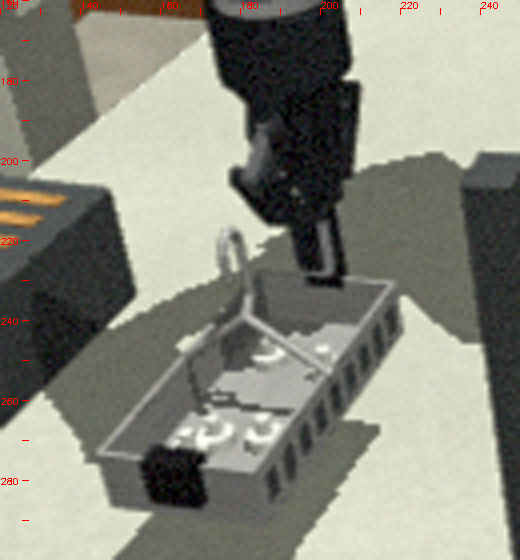

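```bash
python3 -m inch '[[[1.5,0.06,0,0],[3,0.06,0,0],[4,0.06,0,0],[4.3,0.06,0,0],[4.3,0.06,0,0],[4.3,0.06,0,0],[4,0.06,0,0],[3.5,0.06,0,0]]]' -1
python3 -m inch '[[[2.5,0,0,-0.01],[1.3,0,0,-0.02],[0.5,0,0,-0.03],[0,0,0,-0.03],[0,0,0,-0.013],[0,0,0,0],[0,0,0,0],[0,0,0,0]]]' -1
python3 - <<'E'
from h import *
s=robot.state(); print(s['clock'],s['position'],s['orientation'],s['ft_force'],s['ft_torque'],s['width'])
im=snap('scene','s17');crop(im,220,150,200,150,4,'cs17')
im=snap('top','t17');crop(im,220,160,200,140,4,'ct17')
im=snap('wrist','w17')
E
```

```text
clock: 19.85
position: [422.1, -52.2, 94.3]
orientation: [-179.9, -0.0, 92.0]
ft_force: [0.5, -0.6, -2.1]
width: 9.4
clock: 20.65
position: [422.0, -12.2, 94.9]
orientation: [-180.0, 0.0, 97.8]
ft_force: [-0.5, 0.1, -2.1]
width: 9.2
20.65 [422.  -12.2  94.9] [-180.     0.    97.8] [-0.5  0.1 -2.1] [0.  0.3 0. ] 9.245088168549145
```

View pics/cs17.png

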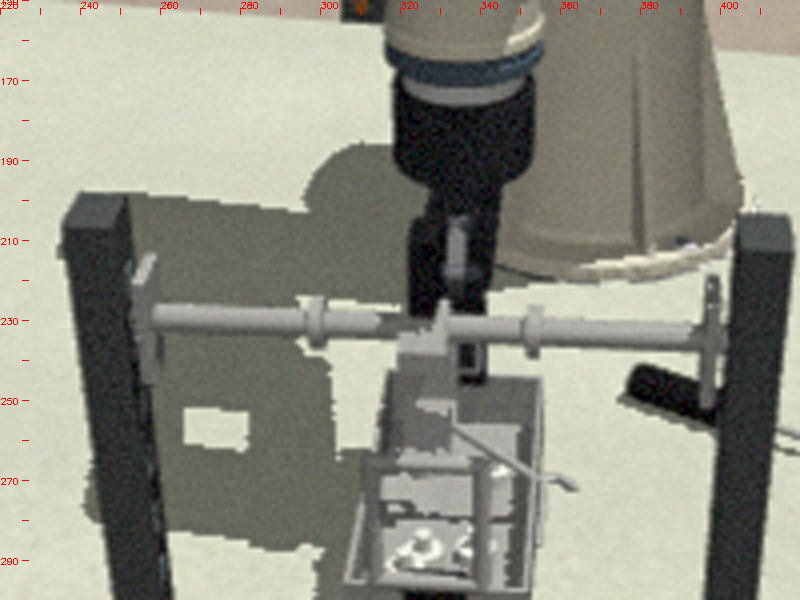

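View pics/ct17.png

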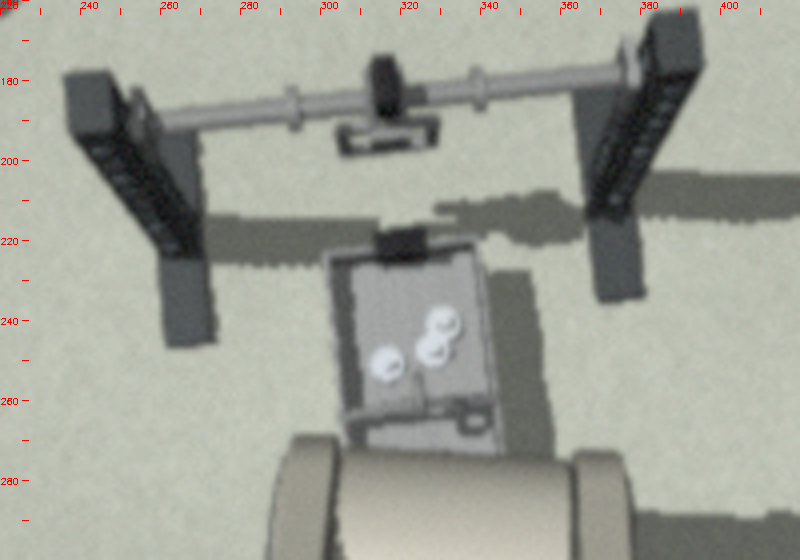

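View pics/w17.png

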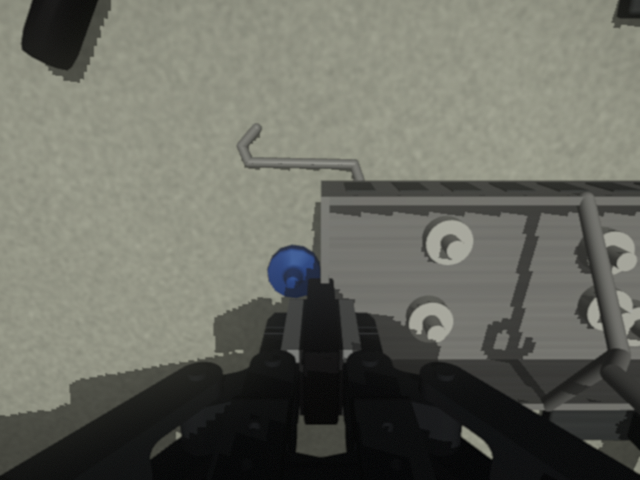

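```bash
python3 - <<'E'
from h import *
s=robot.state(); p=s['position']; a=np.radians(7.8); M=np.array([np.cos(a),np.sin(a),0]);N=np.array([-np.sin(a),np.cos(a),0]);Z=np.array([0,0,1.])
p=p+1.5*N
for n,q in dict(farL=p+190*M+45*N+14*Z,farR=p+190*M-45*N+14*Z,seat=p+95*M+91*Z,hooktop=p+95*M+103*Z,lugtop=p+62*Z,bailL=p+95*M+45*N+14*Z,bailR=p+95*M-45*N+14*Z).items(): print(n,q,'top',proj('top',q),'scene',proj('scene',q))
t=cv2.imread('pics/t17.png');crop(t,290,210,70,70,8,'ct17b')
E
```

```text
farL [603.9  59.9 108.9] top [299.9 222.3] scene [352.6 297.6]
farR [616.1 -29.3 108.9] top [339.1 217.9] scene [306.2 295.2]
seat [515.9   2.4 185.9] top [324.1 257.8] scene [333.  236.5]
hooktop [515.9   2.4 197.9] top [324.1 257.2] scene [333.  231.4]
lugtop [421.8 -10.5 156.9] top [329.1 303.4] scene [336.6 224.6]
bailL [509.8  47.  108.9] top [304.3 263.6] scene [354.7 268.3]
bailR [522.  -42.2 108.9] top [344.  259.1] scene [312.  266.4]
```

View pics/ct17b.png

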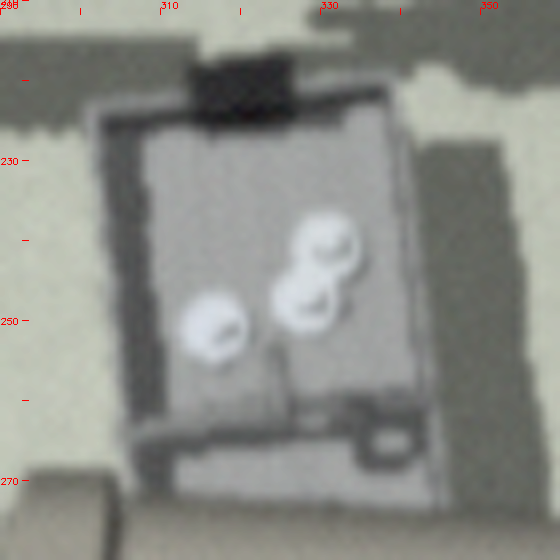

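```bash
python3 -m inch '[[[0,0.8,0.1,0],[0,1.6,0.1,0],[0,2,0.1,0],[0,2,0.1,0],[0,2,0,0],[0,1.5,0,0],[0,0.8,0,0],[0,0.3,0,0]]]' -1
python3 - <<'E'
from h import *
s=robot.state(); print(s['clock'],s['position'],s['orientation'],s['ft_force'],s['ft_torque'],s['width'])
im=snap('scene','s18');crop(im,280,215,90,110,7,'cs18')
im=snap('top','t18');crop(im,280,165,80,75,8,'ct18')
im=snap('wrist','w18')
p=s['position'];a=np.radians(7.8); M=np.array([np.cos(a),np.sin(a),0]);N=np.array([-np.sin(a),np.cos(a),0]);Z=np.array([0,0,1.])
p=p+1.5*N
for n,q in dict(seat=p+95*M+91*Z,hooktop=p+95*M+103*Z,tipend=p+104*M+71*Z).items(): print(n,q,'top',proj('top',q),'scene',proj('scene',q),'wrist',proj('wrist',q))
E
```

```text
clock: 21.6
position: [531.7, 3.4, 90.7]
orientation: [180.0, 0.0, 97.9]
ft_force: [-1.2, -0.5, -2.2]
width: 9.1
21.6 [531.7   3.4  90.7] [180.    0.   97.9] [-1.2 -0.5 -2.2] [-0.   0.2  0. ] 9.065906276318401
seat [625.6  17.8 181.7] top [318.1 206.6] scene [328.2 271. ] wrist [767.1 475. ]
hooktop [625.6  17.8 193.7] top [318.1 205.4] scene [328.2 265.7] wrist [831.5 528. ]
tipend [634.6  19.  161.7] top [317.8 204.5] scene [327.9 282.8] wrist [724.6 411.2]
```

View pics/cs18.png

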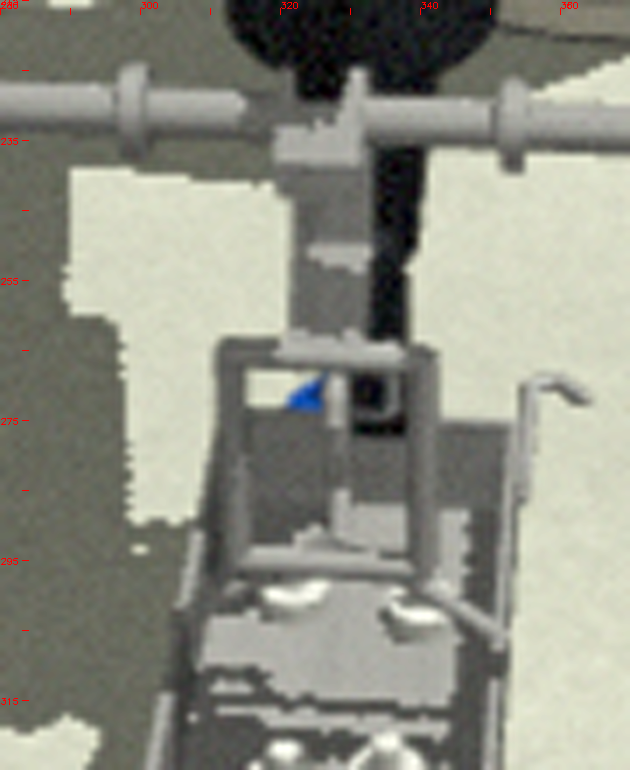

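View pics/ct18.png

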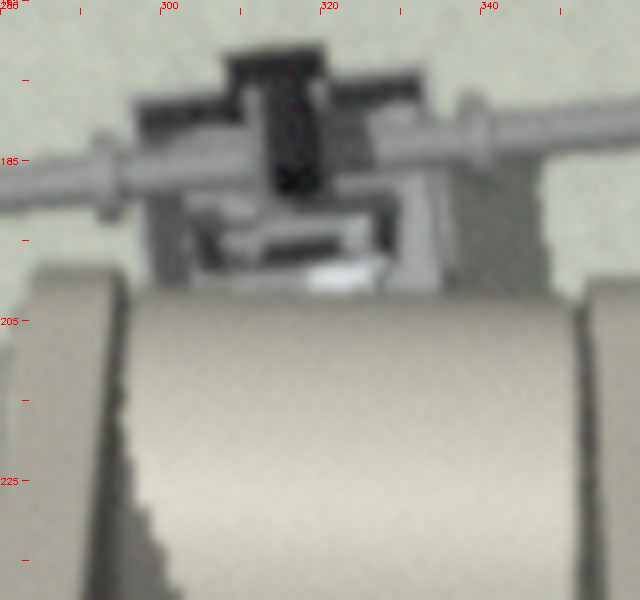

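View pics/w18.png

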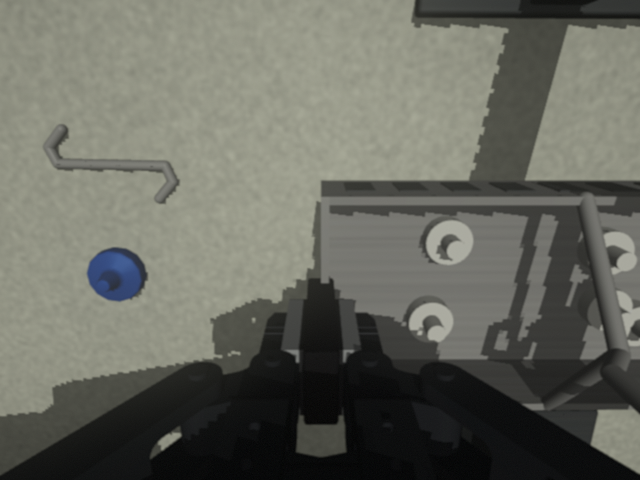

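```bash
python3 -m inch '[[[0,0.4,0,0],[0,0.6,0,0],[0,0.6,0,0],[0,0.5,0,0],[0,0.4,0,0],[0,0.3,0,0],[0,0.2,0,0],[0,0,0,0]]]' -1
python3 - <<'E'
from h import *
s=robot.state(); print(s['clock'],s['position'],s['orientation'],s['ft_force'],s['ft_torque'],s['width'])
im=snap('scene','s19');crop(im,280,215,90,110,7,'cs19')
im=snap('top','t19');crop(im,280,165,80,75,8,'ct19')
p=s['position'];a=np.radians(7.8); M=np.array([np.cos(a),np.sin(a),0]);N=np.array([-np.sin(a),np.cos(a),0]);Z=np.array([0,0,1.])
p=p+1.5*N
for n,q in dict(seat=p+95*M+91*Z,hooktop=p+95*M+103*Z,tipend=p+104*M+71*Z).items(): print(n,q,'top',proj('top',q),'scene',proj('scene',q))
E
```

```text
clock: 22.55
position: [560.9, 7.5, 90.9]
orientation: [-180.0, -0.0, 97.9]
ft_force: [-0.2, 0.0, -2.1]
width: 9.4
22.55 [560.9   7.5  90.9] [-180.    -0.    97.9] [-0.2  0.  -2.1] [-0.   0.2  0. ] 9.37818102983165
seat [654.8  21.8 181.9] top [316.6 193.2] scene [326.8 280.9]
hooktop [654.8  21.8 193.9] top [316.5 191.8] scene [326.7 275.5]
tipend [663.7  23.1 161.9] top [316.3 191.4] scene [326.4 293. ]
```

View pics/cs19.png

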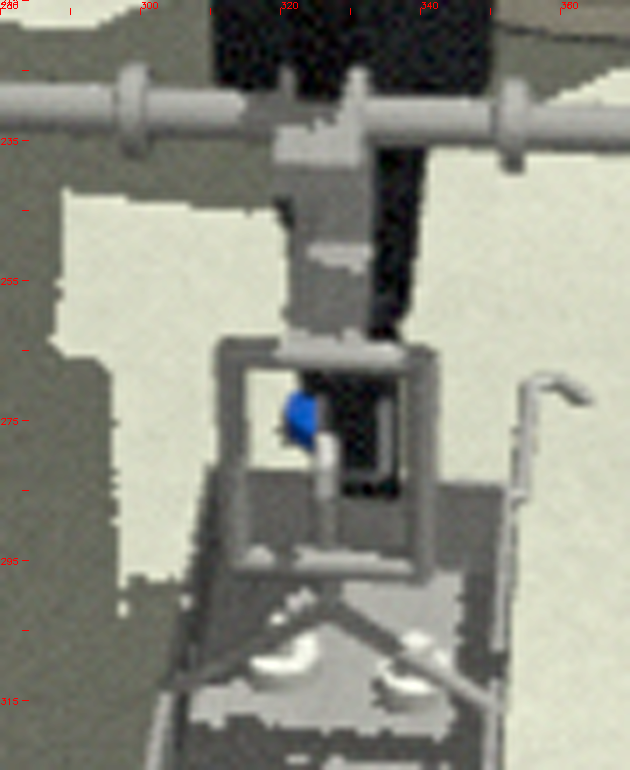

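View pics/ct19.png

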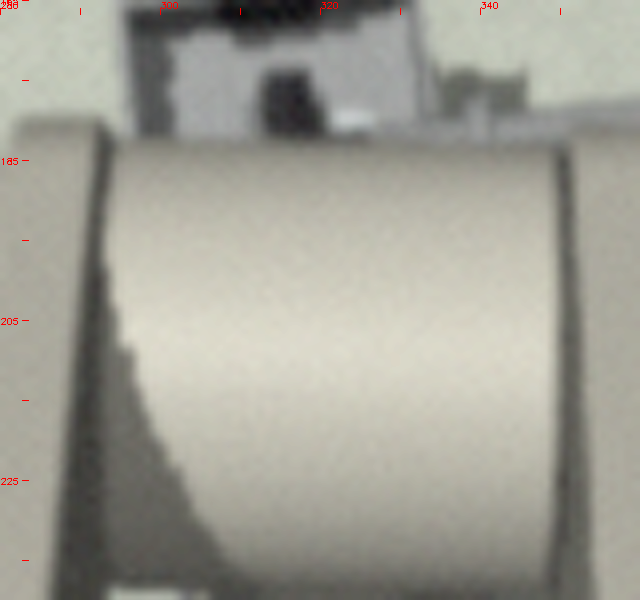

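```bash
python3 -m inch '[[[0,0.1,0,0],[0,0.2,0,0],[0,0.15,0,0],[0,0.05,0,0],[0,0,0,0],[0,0,0.2,0],[0,0,0.3,0],[0,0,0.3,0]]]' -1
python3 - <<'E'
from h import *
s=robot.state(); print(s['clock'],s['position'],s['orientation'],s['ft_force'],s['ft_torque'],s['width'])
im=snap('scene','s20');crop(im,280,215,90,110,7,'cs20')
p=s['position'];a=np.radians(7.8); M=np.array([np.cos(a),np.sin(a),0]);N=np.array([-np.sin(a),np.cos(a),0]);Z=np.array([0,0,1.])
p=p+1.5*N
for n,q in dict(seat=p+95*M+91*Z,hooktop=p+95*M+103*Z,tipend=p+104*M+71*Z).items(): print(n,q,'top',proj('top',q),'scene',proj('scene',q))
E
```

```text
clock: 23.45
position: [565.5, 8.1, 82.6]
orientation: [-180.0, 0.0, 97.8]
ft_force: [0.9, -0.4, -1.6]
width: 9.4
23.45 [565.5   8.1  82.6] [-180.     0.    97.8] [ 0.9 -0.4 -1.6] [0.  0.3 0. ] 9.398116679951269
seat [659.4  22.4 173.6] top [316.4 192. ] scene [326.6 286.3]
hooktop [659.4  22.4 185.6] top [316.4 190.6] scene [326.5 280.9]
tipend [668.3  23.7 153.6] top [316.1 190.2] scene [326.2 298.3]
```

View pics/cs20.png

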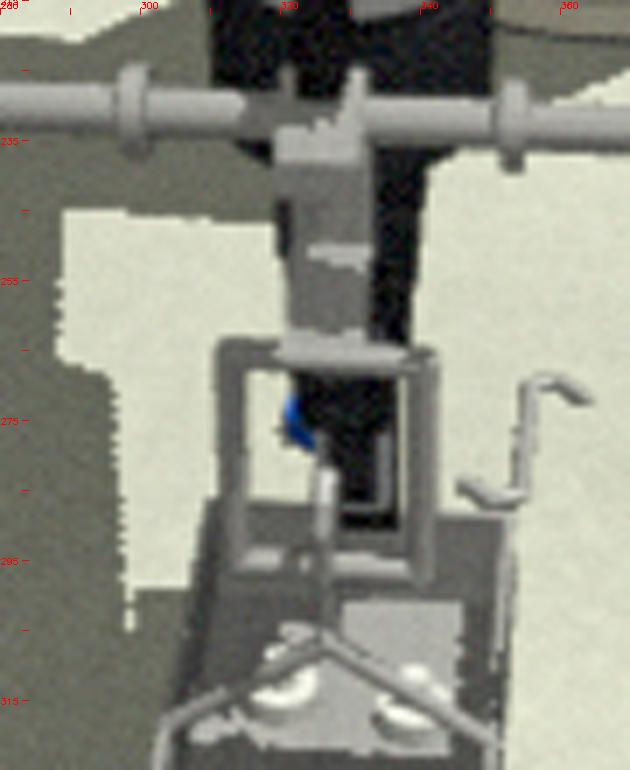

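```bash
python3 -m inch '[[[0,0,0.4,0],[0,0,0.4,0],[0,0,0.4,0],[0,0,0.3,0],[0,0,0.2,0],[0,0,0.1,0],[0,0,0.1,0],[0,0,0,0]]]' -1
python3 - <<'E'
from h import *
im=snap('scene','s21');crop(im,280,215,90,110,7,'cs21')
E
```

```text
clock: 24.3
position: [565.6, 8.1, 63.9]
orientation: [180.0, 0.0, 97.9]
ft_force: [-0.5, 0.0, -2.3]
width: 9.5
```

View pics/cs21.png

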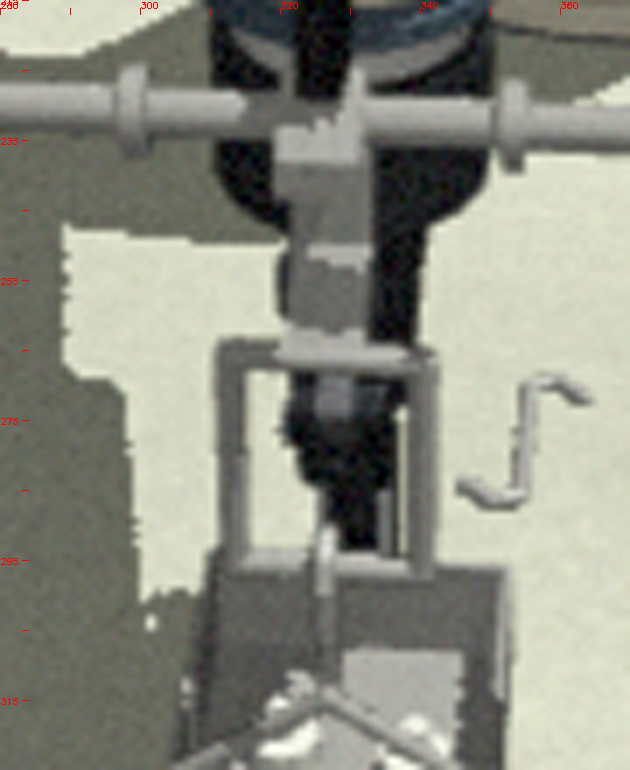

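```bash
python3 -m inch '[[[0,0,0.06,0],[0,0,0.06,0],[0,0,0.06,0],[0,0,0.06,0],[0,0,0.06,0],[0,0,0.05,0],[0,0,0,0],[0,0,0,0]]]' -1
python3 -m inch '[[[0,0,0.04,0],[0,0,0.04,0],[0,0,0.04,0],[0,0,0.04,0],[0,0,0.04,0],[0,0,0,0],[0,0,0,0],[0,0,0,0]]]' -1
```

```text
clock: 25.15
position: [565.9, 8.1, 60.6]
orientation: [180.0, 0.0, 97.9]
ft_force: [0.3, 1.1, -0.4]
width: 9.5
clock: 25.95
position: [565.6, 8.1, 58.4]
orientation: [-180.0, 0.0, 97.8]
ft_force: [-0.9, 0.9, 4.0]
width: 8.9
```

```bash
python3 -m inch '[[[0,0,0.02,0],[0,0,0.02,0],[0,0,0.02,0],[0,0,0.02,0],[0,0,0.02,0],[0,0,0.02,0],[0,0,0,0],[0,0,0,0]]]' -1
python3 - <<'E'
from h import *
f=[robot.state()['ft_force'][2]]
im=snap('scene','s22'); f.append(robot.state()['ft_force'][2]); im=robot.grab_frame('top'); s=robot.state(); f.append(s['ft_force'][2]); print(f,s['position'],s['ft_force'],s['ft_torque'],s['clock'])
crop(im:=cv2.imread('pics/s22.png'),280,215,90,110,7,'cs22')
E
```

```text
clock: 26.75
position: [565.5, 8.1, 57.1]
orientation: [-180.0, -0.0, 97.8]
ft_force: [-0.8, -0.1, 2.4]
width: 9.4
[np.float64(2.405285663616684), np.float64(1.9743338779654298), np.float64(2.1374181879266763)] [565.5   8.1  57.2] [-0.5 -0.3  2.1] [ 0.  -0.2 -0. ] 26.85
```

View pics/cs22.png

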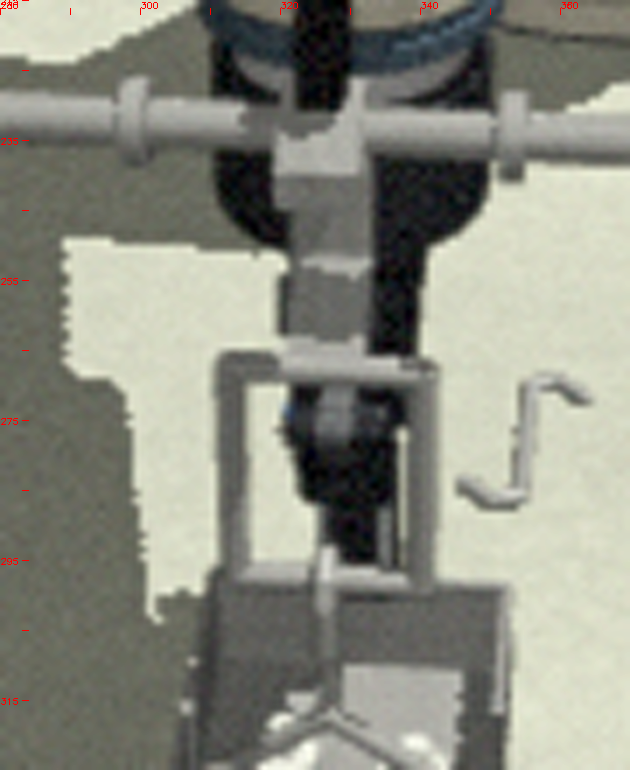

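```bash
python3 -m inch '[[[0,0,0.03,0],[0,0,0.03,0],[0,0,0.03,0],[0,0,0.03,0],[0,0,0.03,0],[0,0,0.03,0],[0,0,0.03,0],[0,0,0,0]]]' -1
python3 -m inch '[[[0,0,0.02,0],[0,0,0.02,0],[0,0,0.02,0],[0,0,0.02,0],[0,0,0.02,0],[0,0,0.02,0],[0,0,0,0],[0,0,0,0]]]' -1
```

```text
clock: 27.65
position: [565.6, 8.1, 55.1]
orientation: [-180.0, -0.0, 97.8]
ft_force: [-0.9, -0.9, 3.5]
width: 9.5
clock: 28.45
position: [565.6, 8.1, 53.9]
orientation: [-180.0, 0.0, 97.8]
ft_force: [-0.0, -0.0, 3.0]
width: 9.6
```

```bash
python3 -m inch '[[[0,0,0.03,0],[0,0,0.03,0],[0,0,0.03,0],[0,0,0.03,0],[0,0,0.03,0],[0,0,0.03,0],[0,0,0.02,0],[0,0,0,0]]]' -1
```

```text
clock: 29.25
position: [566.2, 8.1, 52.3]
orientation: [179.9, 0.0, 97.8]
ft_force: [-0.8, -0.2, 5.8]
width: 9.2
```

```bash
python3 - <<'E'
from h import *
s=robot.state(); print(s['position'],s['ft_force'],s['ft_torque'])
im=snap('scene','s23');crop(im,230,190,200,120,4,'cs23')
E
```

```text
[566.2   8.1  52.3] [-0.8 -0.2  5.8] [ 0.1 -0.6 -0. ]
```

View pics/cs23.png

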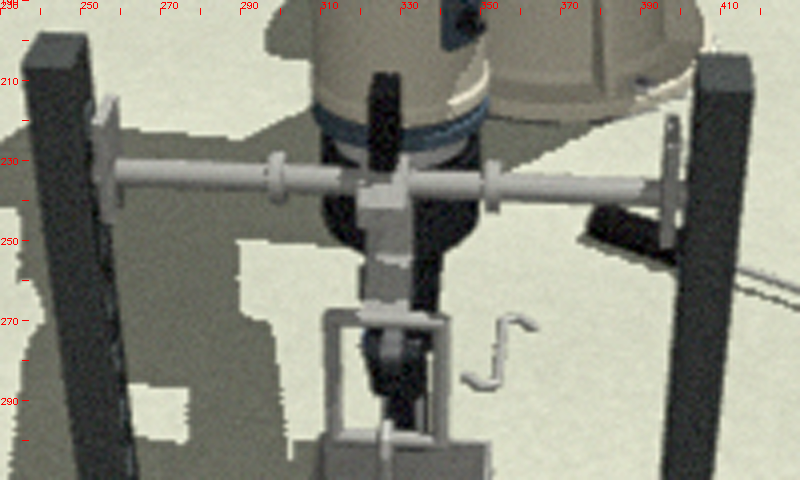

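```bash
python3 -m inch '[[[0,0,0.02,0],[0,0,0.02,0],[0,0,0.02,0],[0,0,0.02,0],[0,0,0,0],[0,0,0,0],[0,0,0,0],[0,0,0,0]]]' -1
```

```text
clock: 30.1
position: [566.8, 8.1, 51.9]
orientation: [179.9, 0.0, 97.8]
ft_force: [0.1, 0.9, 9.3]
width: 9.6
```

```bash
python3 - <<'E'
from h import *
f=[]
for i in range(4):
    robot.grab_frame('scene'); f.append(robot.state()['ft_force'][2])
print(f,robot.state()['clock'],robot.state()['position'])
E
```

```text
[np.float64(9.410451535051848), np.float64(8.89775547153025), np.float64(9.897468701080795), np.float64(9.244373672882771)] 30.3 [566.8   8.1  51.9]
```

Averaging ≈9.4 N; I'll add a hair (≈0.6 N) and hold.

```bash
python3 -m inch '[[[0,0,0.01,0],[0,0,0.01,0],[0,0,0,0],[0,0,0,0],[0,0,0,0],[0,0,0,0],[0,0,0,0],[0,0,0,0]]]' -1
python3 -m inch '[[[0,0,0,0],[0,0,0,0],[0,0,0,0],[0,0,0,0],[0,0,0,0],[0,0,0,0],[0,0,0,0],[0,0,0,0]]]' -1
python3 - <<'E'
from h import *
s=robot.state(); print(s['ft_force'],s['ft_torque'])
im=snap('scene','s24');crop(im,230,190,200,150,4,'cs24')
E
```

```text
clock: 31.1
position: [566.9, 8.1, 51.9]
orientation: [179.8, 0.0, 97.8]
ft_force: [-1.6, -0.1, 10.2]
width: 9.5
clock: 31.9
position: [566.9, 8.1, 51.8]
orientation: [179.8, 0.0, 97.8]
ft_force: [-1.6, 0.1, 9.6]
width: 9.3
[-1.6  0.1  9.6] [ 0.1 -0.9  0. ]
```

View pics/cs24.png

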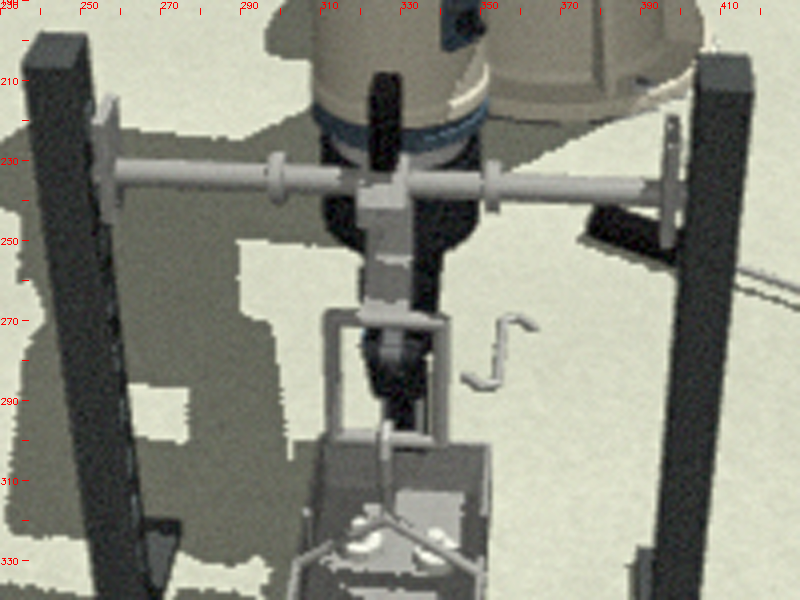

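```bash
python3 -m inch '[[[0,0,-0.01,0],[0,0,-0.02,0],[0,0,-0.02,0],[0,0,-0.02,0],[0,0,-0.02,0],[0,0,-0.02,0],[0,0,-0.02,0],[0,0,0,0]]]' -1
```

```text
clock: 32.75
position: [566.0, 8.1, 52.5]
orientation: [180.0, 0.0, 97.8]
ft_force: [-0.9, 0.4, 5.9]
width: 9.6
```

```bash
python3 -m inch '[[[0,0,-0.02,0],[0,0,-0.02,0],[0,0,-0.02,0],[0,0,-0.02,0],[0,0,-0.02,0],[0,0,-0.02,0],[0,0,0,0],[0,0,0,0]]]' -1
python3 -m inch '[[[0,0,-0.01,0],[0,0,-0.01,0],[0,0,-0.01,0],[0,0,-0.01,0],[0,0,-0.01,0],[0,0,0,0],[0,0,0,0],[0,0,0,0]]]' -1
python3 - <<'E'
from h import *
f=[]
for i in range(4):
    robot.grab_frame('scene'); s=robot.state();f.append(np.r_[s['ft_force'],s['ft_torque']])
print(np.mean(f,0),s['clock'],s['position'])
E
```

```text
clock: 33.55
position: [565.3, 8.1, 53.2]
orientation: [-180.0, -0.0, 97.8]
ft_force: [0.0, -0.0, 0.4]
width: 9.6
clock: 34.35
position: [565.5, 8.1, 53.8]
orientation: [-180.0, -0.0, 97.9]
ft_force: [0.5, -0.7, -2.5]
width: 9.3
[ 0.1 -0.3 -2.  -0.   0.2 -0. ] 34.55 [565.6   8.1  53.9]
```

```bash
python3 -m inch '[[[0,0,0.01,0],[0,0,0.01,0],[0,0,0.01,0],[0,0,0.01,0],[0,0,0,0],[0,0,0,0],[0,0,0,0],[0,0,0,0]]]' -1
python3 - <<'E'
from h import *
f=[]
for i in range(4):
    im=robot.grab_frame('scene'); s=robot.state();f.append(np.r_[s['ft_force'],s['ft_torque']])
print(np.mean(f,0),s['clock'],s['position'])
cv2.imwrite('pics/s25.png',im);crop(im,280,200,90,160,5,'cs25')
E
```

```text
clock: 35.35
position: [565.7, 8.1, 53.6]
orientation: [180.0, 0.0, 97.9]
ft_force: [0.1, 0.3, -1.0]
width: 9.2
[-0.3  0.3 -0.9 -0.   0.1  0. ] 35.55 [565.6   8.1  53.5]
```

View pics/cs25.png

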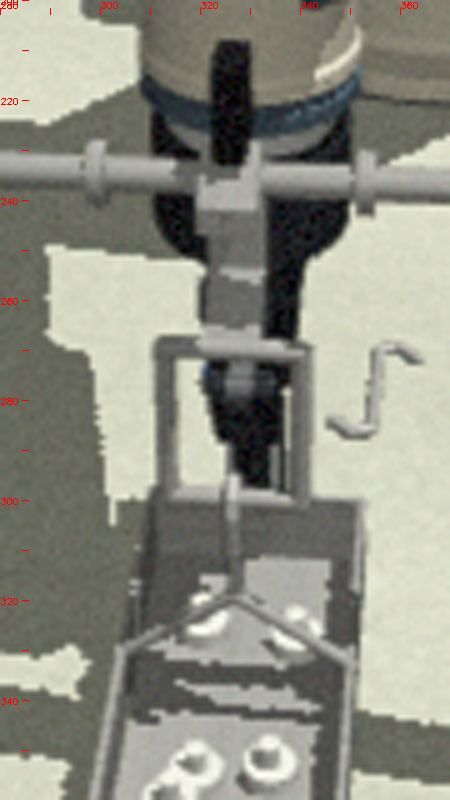

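Another 0.15–0.2 mm down to bring the load fully onto the hook before opening.

```bash
python3 -m inch '[[[0,0,0.01,0],[0,0,0.01,0],[0,0,0,0],[0,0,0,0],[0,0,0,0],[0,0,0,0],[0,0,0,0],[0,0,0,0]]]' -1
python3 - <<'E'
from h import *
f=[]
for i in range(4):
    im=robot.grab_frame('scene'); s=robot.state();f.append(np.r_[s['ft_force'],s['ft_torque']])
print(np.mean(f,0),s['clock'],s['position'])
E
```

```text
clock: 36.35
position: [565.6, 8.1, 53.4]
orientation: [180.0, 0.0, 97.8]
ft_force: [-0.2, 0.9, 0.5]
width: 9.1
[ 0.1 -0.   0.6 -0.   0.  -0. ] 36.55 [565.7   8.1  53.3]
```

```bash
python3 -m inch '[[[0,0,0,0],[0,0,0,0],[0,0,0,0],[0,0,0,0],[0,0,0,0],[0,0,0,0],[0,0,0,0],[0,0,0,0]]]' -0.65
python3 - <<'E'
from h import *
im=snap('scene','s26');crop(im,280,200,90,160,5,'cs26'); im=snap('wrist','w26')
E
```

```text
clock: 37.35
position: [565.6, 8.1, 53.3]
orientation: [180.0, -0.0, 97.9]
ft_force: [0.4, 0.3, -0.3]
width: 15.2
```

View pics/cs26.png

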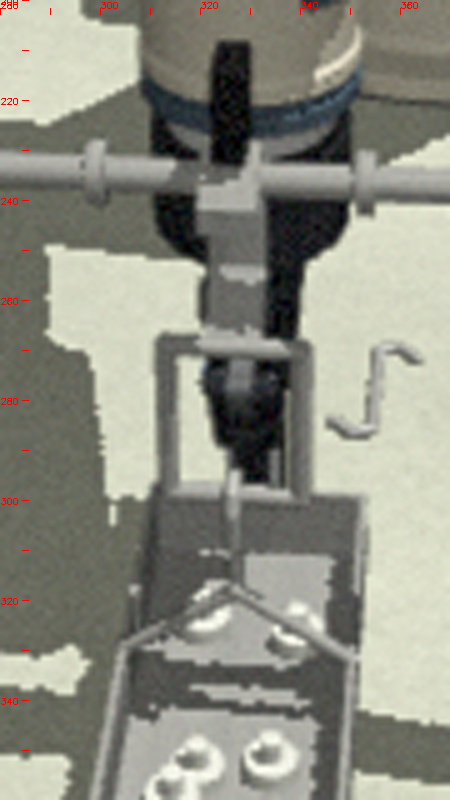

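View pics/w26.png

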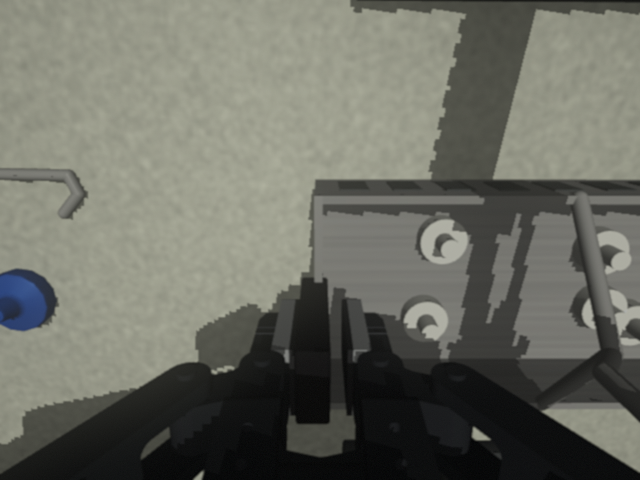

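```bash
python3 -m inch '[[[0,-0.05,0,0],[0,-0.05,0,0],[0,-0.05,0,0],[0,-0.05,0,0],[0,-0.05,0,0],[0,-0.05,0,0],[0,0,0,0],[0,0,0,0]]]' -0.4
python3 -m inch '[[[0,0,0,0],[0,0,0,0],[0,0,0,0],[0,0,0,0],[0,0,0,0],[0,0,0,0],[0,0,0,0],[0,0,0,0]]]' 0
python3 - <<'E'
from h import *
im=snap('wrist','w27');im=snap('scene','s27');crop(im,280,200,90,160,5,'cs27')
E
```

```text
clock: 38.25
position: [562.7, 7.7, 53.3]
orientation: [180.0, 0.0, 97.9]
ft_force: [-0.2, 0.4, -1.0]
width: 25.7
clock: 39.05
position: [562.6, 7.6, 53.3]
orientation: [180.0, 0.0, 97.8]
ft_force: [1.2, -0.4, 1.2]
width: 42.9
```

View pics/w27.png

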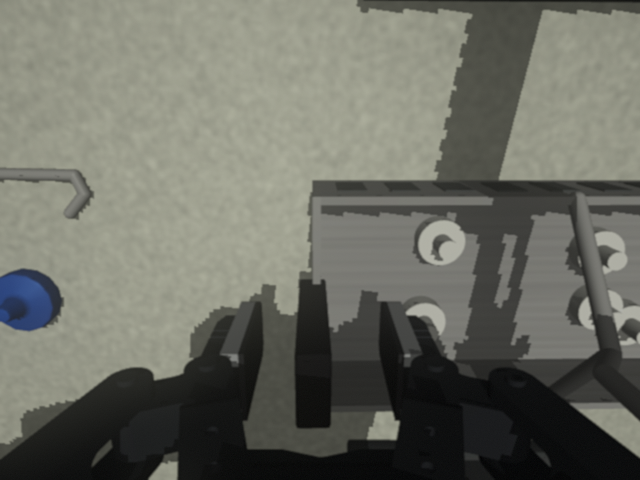

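View pics/cs27.png

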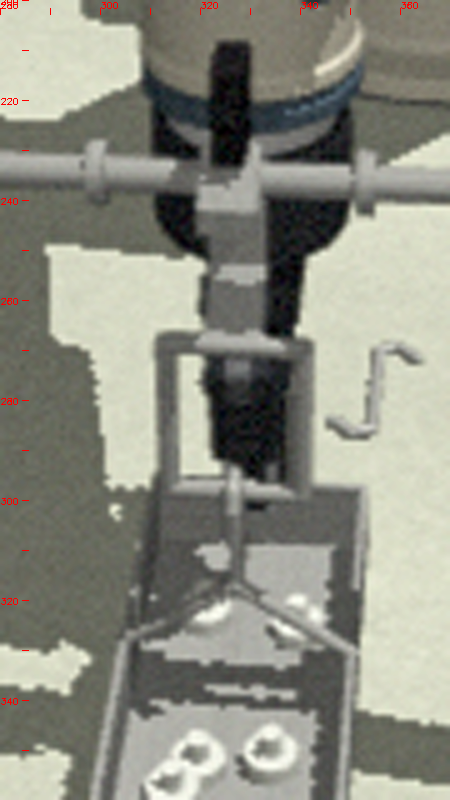

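```bash
python3 -m inch '[[[0,-0.2,0,0],[0,-0.1,-0.3,0],[0,0,-0.6,0],[0,0,-1,0],[0,0,-1.3,0],[0,0,-1.5,0],[0,0,-1.5,0],[0,0,-1,0]]]' 0
python3 -m inch '[[[0,-0.8,0,0],[0,-1.5,0,0],[0,-2.5,0,0],[0,-3,0,0],[0,-3,0,0],[0,-3,0,0],[0,-2,0,0],[0,-1,0,0]]]' 0
python3 - <<'E'
from h import *
s=robot.state(); print(s['clock'],s['position'],s['ft_force'])
im=snap('scene','s28'); im=snap('top','t28'); 
E
```

```text
clock: 39.95
position: [560.5, 7.3, 127.5]
orientation: [179.9, 0.0, 97.8]
ft_force: [0.3, -0.7, 0.9]
width: 42.8
clock: 40.75
position: [390.5, -15.8, 124.8]
orientation: [-179.9, -0.0, 97.8]
ft_force: [0.1, 0.2, 0.4]
width: 42.8
40.75 [390.5 -15.8 124.8] [0.1 0.2 0.4]
```

View pics/s28.png

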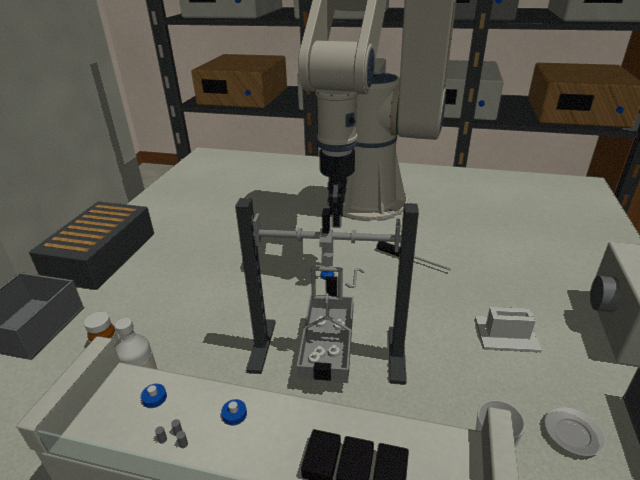

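View pics/t28.png

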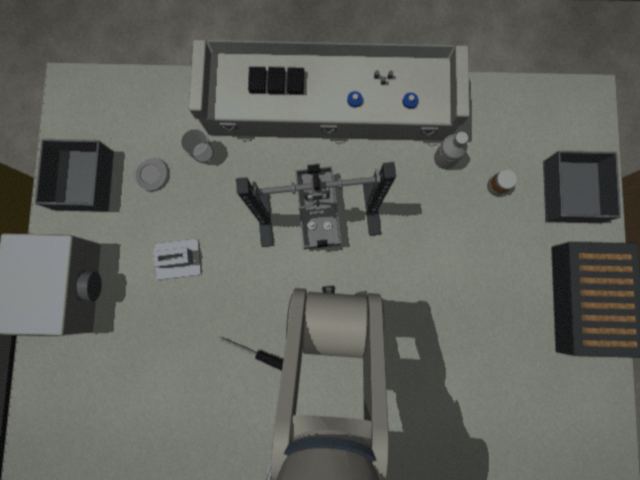

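```bash
python3 -m inch '[[[0,0,0,0],[0,0,0,0],[0,0,0,0],[0,0,0,0],[0,0,0,0],[0,0,0,0],[0,0,0,0],[0,0,0,0]]]' 0
python3 - <<'E'
from h import *
a=snap('scene','s29'); b=snap('top','t29')
python=0
def d(x,y): return cv2.absdiff(x,y)[190:400,230:430].max()
print(d(a,cv2.imread('pics/s28.png')))
x=a
for i in range(4): x=robot.grab_frame('scene'); print(d(x,a))
crop(a,240,190,180,200,4,'cs29');crop(b,290,150,70,110,5,'ct29')
# rim corners at predicted z: level check
E
```

```text
clock: 41.65
position: [393.3, -15.7, 125.3]
orientation: [180.0, 0.0, 97.8]
ft_force: [0.1, -0.1, 0.3]
width: 42.6
65
50
50
50
49
```

View pics/cs29.png

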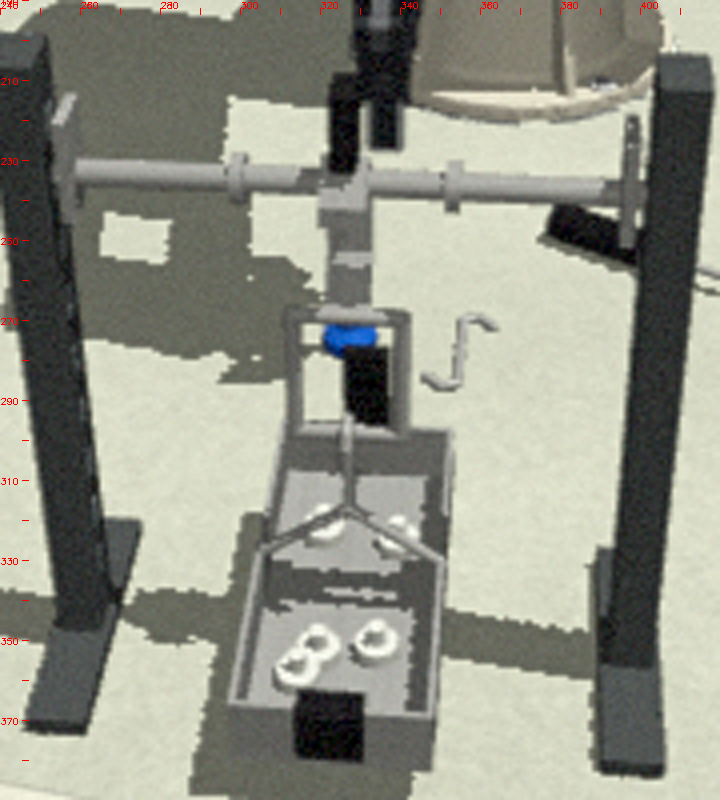

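View pics/ct29.png

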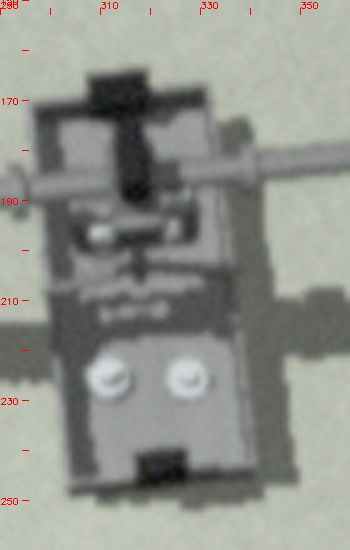

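```bash
python3 - <<'E'
from h import *
a=tri(('top',298,171.5),('scene',349,368));b=tri(('top',331,168),('scene',298,366))
c=tri(('top',304.3,247.5),('scene',352.5,297.8));d=tri(('top',341,243.5),('scene',311,297.5))
for q in (a,b,c,d): print(q[0],q[1][0])
e=(a[0]+b[0]-c[0]-d[0])/2; print('pitch',np.degrees(np.arctan2(e[2],np.hypot(*e[:2]))), 'roll',np.degrees(np.arctan2((a[0]+c[0]-b[0]-d[0])[2],2*89)))
B=lambda n:cv2.GaussianBlur(n,(7,7),0)[190:400,240:420].astype(int)
x=cv2.imread('pics/s29.png'); y=cv2.imread('pics/s28.png')
z=snap('scene','s30')
for p,q in ((y,x),(x,z)): print('diff', np.abs(B(p)-B(q))[60:].max(), cv2.phaseCorrelate(cv2.cvtColor(p[280:390,290:360],6).astype(np.float32),cv2.cvtColor(q[280:390,290:360],6).astype(np.float32)))
print(robot.state()['clock'],robot.state()['position'])
E
```

```text
[736.2  74.7  61.8] 3.909970107611452
[748.4  -9.3  59.3] 0.6762986157444598
[551.9  50.5  64. ] 0.3796165956857098
[564.  -35.7  59.3] 0.6768572465626547
pitch -0.3584701903062313 roll 2.3124327111674408
diff 16 ((0.04656855679345284, 0.02199018260032659), 0.9938378857241736)
diff 12 ((-0.015276439415735865, -0.006429846440731524), 0.9983925795113598)
42.0 [393.3 -15.7 125.3]
```

```bash
python3 -c "
from rig import robot
print(robot.close_job())"
```

```text
the job is handed in; nothing more can be done
None
```

The hanger hangs by its top hook on the rail between the two collars. The basket hangs by its hook from the hanger's lower bar, and the gripper had let go and backed well clear. I handed the job in at about 42 s.

**Pull test:** Still holding the basket, I pulled down slowly by force. The rail sank several millimetres, then bore. I held 9.2–10.2 N for over 1.5 s, and the highest force I read was about 10.2 N. I read the force only at the end of each move, so I did not see the values in between. I then eased off to about 0 N before opening the gripper in small steps.

**Last checks:**
- **Still:** the basket moved less than 0.05 px between successive pictures.
- **Level:** the basket is within about 0.4° end to end. Side to side I measured about 2°, but one corner fit was poor (3.9 mm), so that figure is within the measuring error.
- **Clear of the table:** the rim is at about 61 mm, so the underside is about 25 mm above the table.
- **Other things:** by eye, everything else on the bench looks to be where it was.

**What disagreed or went wrong:**
- **Missed first grasp:** my first grasp of the hanger missed and pressed on the grip block with about 8 N. In the pictures the fingertips stood about 33 mm further back than the stated `robot.tip_extent`. I corrected for this from then on.
- **Camera offset:** the top camera read about 4 mm less in x than the wrist camera and the arm.

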